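# Turn over and load test plates on a hardness tester's stage

## Task

The two or three metal test plates lie test face down on the granite slab, too wide to be picked up from above. Turn each one over and lay it on the black loading stage, test face up, then push it square up against the steel fence (its short end against the fence, no plate on top of another); do not drop the plates and leave the other things on the bench alone. When all the plates are loaded, turn the selector on the control box to the mark with four dots, where it clicks in.

Things in the scene. Friction and masses are not known exactly. Their poses are not given: they have to be found in the camera images.
- plate1: aluminium test plate 130 x 95 x 5 mm, about 0.17 kg (one of up to three alike; may be absent). Origin: centre of its polished test face; own x along the length, y along the width, z from the test face to the matt back face, which shows two dark rings. At the start z points up (test face down on the slab); loaded, z points down and the origin is on top. Its ends are alike
- plate2: aluminium test plate 130 x 95 x 5 mm, about 0.17 kg (one of up to three alike; may be absent). Origin: centre of its polished test face; own x along the length, y along the width, z from the test face to the matt back face, which shows two dark rings. At the start z points up (test face down on the slab); loaded, z points down and the origin is on top. Its ends are alike
- plate3: aluminium test plate 130 x 95 x 5 mm, about 0.17 kg (one of up to three alike; may be absent). Origin: centre of its polished test face; own x along the length, y along the width, z from the test face to the matt back face, which shows two dark rings. At the start z points up (test face down on the slab); loaded, z points down and the origin is on top. Its ends are alike
- slab: fixed granite slab, top 220 x 370 mm, 70 mm high. Origin: centre of its underside; own x along the 220 mm depth, away from the robot, y along the width, z up. Sides straight down to 20 mm above the bench, foot below set back 20 mm. Each plate starts wholly on top, its length roughly along slab x, at least 25 mm of bare slab beyond its far end; plates lie side by side, 118 mm apart in y
- stage: fixed black loading stage, 70 mm high. Origin: on the bench under the centre of its free top (125 mm deep in own x, 400 mm wide in own y); x points away from the robot, to the fence; z up. Near side straight down to 40 mm above the bench. A plate pushed against the fence overhangs the near edge by 5 mm. Lips 15 mm high, 12 mm thick close both ends
- fence_face (a point): middle of the foot of the fence's front face, level with the stage's top, axes as the stage's. The steel fence runs along the whole far edge of the stage, 22 mm high, 15 mm thick. A loaded plate has its origin at x = -65 mm, z = +5 mm from here, |y| up to 152 mm; three fit side by side about 125 mm apart
- console: fixed cream control box, 150 mm deep (x) x 160 mm wide (y), flat top 60 mm above the bench with the selector; a sloping screen rises to 115 mm at its far edge. Origin: centre of its underside, x away from the robot
- dial_grip (a point): point on the selector's vertical axis, 92 mm above the bench. Its grip bar is 56 mm long, 14 mm thick, from 68 to 102 mm above the bench. Own x along the bar; the end with the white line, the pointer, is at -x
- dial (a joint): selector angle in rad, growing clockwise seen from above. It clicks into five marks at 0, 0.4, 0.8, 1.2, 1.6 rad (one to five dots; four dots = 1.2), on the robot's side of the box: at 0.8 the pointer faces the box's -x. Takes about 0.1 N m to click over, stays put when released. It starts at one, two or three dots
- refblock: bystander: steel reference block, a disc 64 mm across, 14 mm high
- loupe: bystander: black loupe 44 mm across, 45 mm high
- solvent: bystander: white bottle 56 mm across, 120 mm high
- jar: bystander: amber jar 68 mm across, 80 mm high
- case: bystander: wooden case 110 x 70 x 40 mm
- driver: bystander: screwdriver 170 mm long lying flat along its own x

How it is judged:
On the way, in this order (a step that is already met when the one before it is completed fails the run):
1. every plate present lies test face up on the stage, square against the fence (angle between each of plate1, plate2, plate3's own z axis and vertical above 3.05 rad and x of plate1 in the frame of fence_face between -0.0705 and -0.0595 m and z of plate1 in the frame of fence_face between 0.001 and 0.009 m and y of plate1 in the frame of fence_face between -0.165 and 0.165 m and angle between the x axis of each of plate1, plate2, plate3 and the x axis of fence_face, either way round below 0.09 rad and x of plate2 in the frame of fence_face between -0.0705 and -0.0595 m and z of plate2 in the frame of fence_face between 0.001 and 0.009 m and y of plate2 in the frame of fence_face between -0.165 and 0.165 m and x of plate3 in the frame of fence_face between -0.0705 and -0.0595 m and z of plate3 in the frame of fence_face between 0.001 and 0.009 m and y of plate3 in the frame of fence_face between -0.165 and 0.165 m), for 0.3 s.
2. then the selector stands at four dots (value of joint dial between 1.08 and 1.32 rad), for 0.3 s.
At the end, for the whole second after the job is handed in: Every plate present lies flat on the stage with its test face up (within 5 degrees), its end within 5 mm of the fence and square to it within 0.09 rad, not overlapping another, at rest; the selector stands within 0.12 rad of the four-dot mark (all of step 1 and all of step 2 and linear speed of each of plate1, plate2, plate3 below 0.02 m/s); the robot touches nothing.
It fails at once if a bystander on the bench was moved more than 40 mm (distance of any of refblock, loupe, solvent, jar, case, driver from where it was at the start of the episode above 0.04 m).
It fails at once if a plate was dropped (falling faster than 1.4 m/s) (linear speed of any of plate1, plate2, plate3 above 1.4 m/s).
Of plate1, plate2, plate3 only 2 to 3 are there at a start; the rules pass over those that are not, and their reading is None.
At some moment in a run one of plate1, plate2, plate3 may be knocked a few centimetres aside while the robot is not near it.
It also fails if it takes over 210 s, if anything falls off the work surface, if the arm or the gripper's body presses on something with over 40 N, if the wrist force passes 120 N, or if a joint passes its speed limit or range.

## Robot

A 6-joint arm with a two-finger parallel gripper is mounted at the origin on the work surface. World frame = base frame: x ahead of the robot, y to its left, z up, the work surface at z = 0. Lengths are in m, angles in rad, forces in N, time in s.
With the tool pointing down it reaches from about 0.325 to 0.925 m from the base axis. Payload 3.1 kg.
Tool frame: the origin (TCP) lies on the centre line of the jaws, within the pads' length; the fingertips stand 8 mm ahead of it and the grasp point (between the pads) lies 11 mm behind it; y points along the fingers, x is the direction in which the jaws open and shut, and the axes are right-handed (so a half turn about y gives the same grasp; the last joint's range is limited). The gripper opens to 85 mm and grips with 20 to 120 N. Pads are 22 mm wide; open, the fingers measure 114 mm over their backs; the gripper's body (76 mm by 85 mm) begins 54 mm behind the grasp point. The pads swing forward as they close: fully open they stand 13 mm farther back than shut.
Start: joints at [-1.406, 0.217, 1.613, -0, 1.311, -0.112], TCP at [0.171, -0.601, 0.239] pointing down, gripper open.
Joint ranges: [-2.75, 2.75], [-0.78, 2.1], [0.31, 2.55], [-1.13, 4.27], [0.13, 2.63], [-2.58, 2.58]. Speed limits (rad/s): [2.79, 2.79, 3.14, 3.14, 3.14, 3.14].

## Interface

Orientations are given as [roll, pitch, yaw] about the fixed x, y, z axes, in that order (R = Rz(yaw) Ry(pitch) Rx(roll)).
In Python, from station import manip gives the robot as it stands. Calls block until the motion is done:
- manip.goto(position, orientation): joint-space move of the TCP to a pose.
- manip.movel(position, attitude=None, speed=0.15, guard=None): straight line of the TCP; attitude=None keeps the orientation; speed is the mean speed in m/s. With guard (N) it stops when the force on the tool has changed by that much, and returns True; else False.
- manip.set_joints(angles): joint-space move.
- manip.move_gripper(opening, f_grip=None): finger opening in m; f_grip is the grip in N (None keeps the last); returns when the fingers have stopped.
- manip.sleep(seconds).
- manip.inverse_kinematics(position, orientation): joint angles nearest the present ones, or None.
- manip.camera(name): name is "side" or "top"; returns a dict with "image" (384x512x3 uint8, red, green, blue), "K" (3x3 intrinsics, pixels), "R" (3x3) and "t" (3): a world point X has camera coordinates R X + t. Camera axes: x right, y down, z forward; pixel columns grow to the right and rows downward; lengths in m; the calibration is good to about 2 mm. A picture is of the moment at which its call begins. There is no depth.
A pose or a line that the arm cannot do raises manip.IKError and nothing moves.
- manip.job_done(): hands the job in, once; it reports no verdict.
Readings, each from a call of its own:
- manip.current_time(): time.
- manip.current_q(): joint angles.
- manip.current_joint_vel(): joint speeds.
- manip.current_joint_torque(): joint torques, N m.
- manip.current_ee_pos(): TCP position.
- manip.current_tcp_rot(): TCP orientation.
- manip.current_ft_force(): force on the tool from outside, world axes, zero at the start.
- manip.current_torque(): the same for the moment, N m.
- manip.current_opening(): finger opening in m.
Only numpy, scipy, OpenCV 4.12 (cv2) and the standard library are available. Lean on these libraries where they do the work, as an engineer would, in place of code of your own. Each camera call takes 0.05 s, during which the arm holds its last target.

## Working session

There is one attempt and no reset: what is moved stays moved. The work goes in short steps, each a Python script; the robot and the scene stay as the last script left them, time stands still between calls to the robot, and variables do not carry over. Pictures are saved under pics/ and viewed, and the job is handed in when it is done.

```bash
ls; mkdir -p pics
python3 - <<'E'
from station import manip
import cv2,numpy as np
for n in("side","top"):
    c=manip.camera(n); cv2.imwrite(f"pics/{n}0.png",c["image"][:,:,::-1]); print(n,c["K"],c["R"],c["t"], -c["R"].T@c["t"])
print(manip.current_time(),manip.current_ee_pos(),manip.current_tcp_rot(),manip.current_opening())
E
```

```text
pics
side [[491.7726018    0.         257.40974163]
 [  0.         491.7726018  198.47145965]
 [  0.           0.           1.        ]] [[-0.83089391 -0.55622571  0.01510877]
 [-0.39183128  0.56560976 -0.7256403 ]
 [ 0.39507413 -0.60885019 -0.68790834]] [0.43782616 0.30846781 1.56756953] [-0.13465174  1.02347277  1.2955658 ]
top [[389.78463654   0.         255.39506515]
 [  0.         389.78463654 191.98873265]
 [  0.           0.           1.        ]] [[-0.00389489 -0.99994826  0.00939698]
 [-0.99418461  0.00286079 -0.1076512 ]
 [ 0.10761875 -0.00976162 -0.99414431]] [-0.06984271  0.55074057  1.2706412 ] [ 0.41052095 -0.05901114  1.32314492]
0.1 [ 0.17070544 -0.60047764  0.23807626] [-1.57057068  0.00216093 -1.29397533] 0.08581802499910361
```

View pics/side0.png

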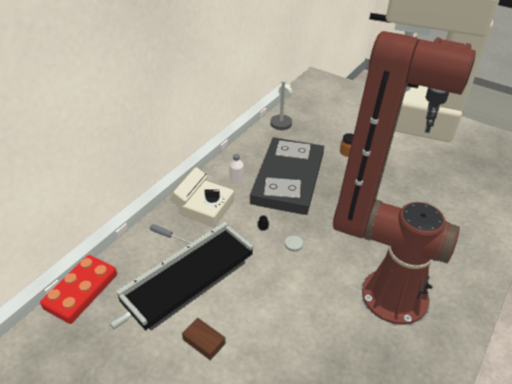

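View pics/top0.png

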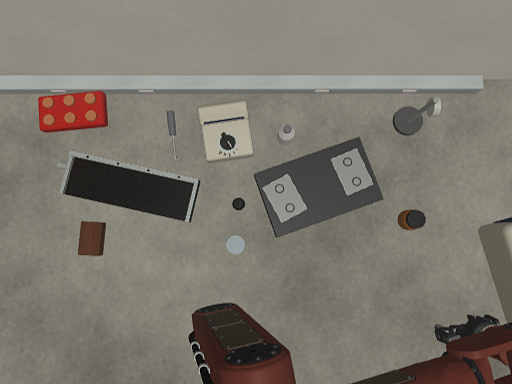

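The robot's links are clear of the slab and stage. The slab is at about (320,187) in the top view and carries two plates, at about (284,198) and (352,172). The middle slot is empty. The stage is at about (130,187) and the console at about (227,132). I'll zoom in to measure these.

Run:
```python
import cv2
a=cv2.imread("pics/top0.png")
cv2.imwrite("pics/t_slab.png",cv2.resize(a[130:245,225:395],None,fx=4.5,fy=4.5,interpolation=cv2.INTER_CUBIC))
cv2.imwrite("pics/t_left.png",cv2.resize(a[90:240,50:260],None,fx=3.8,fy=3.8,interpolation=cv2.INTER_CUBIC))
b=cv2.imread("pics/side0.png")
cv2.imwrite("pics/s_slab.png",cv2.resize(b[130:220,240:335],None,fx=6,fy=6,interpolation=cv2.INTER_CUBIC))
cv2.imwrite("pics/s_left.png",cv2.resize(b[150:335,110:275],None,fx=3.2,fy=3.2,interpolation=cv2.INTER_CUBIC))
```

```text
(no output)
```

View pics/t_slab.png

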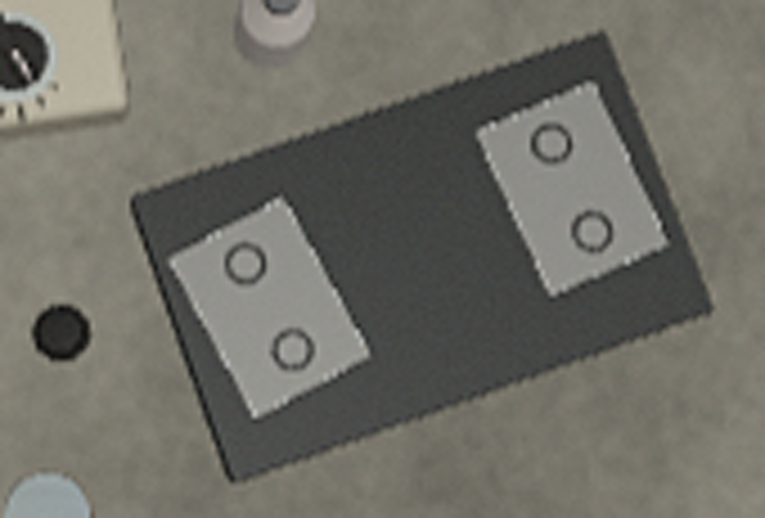

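View pics/t_left.png

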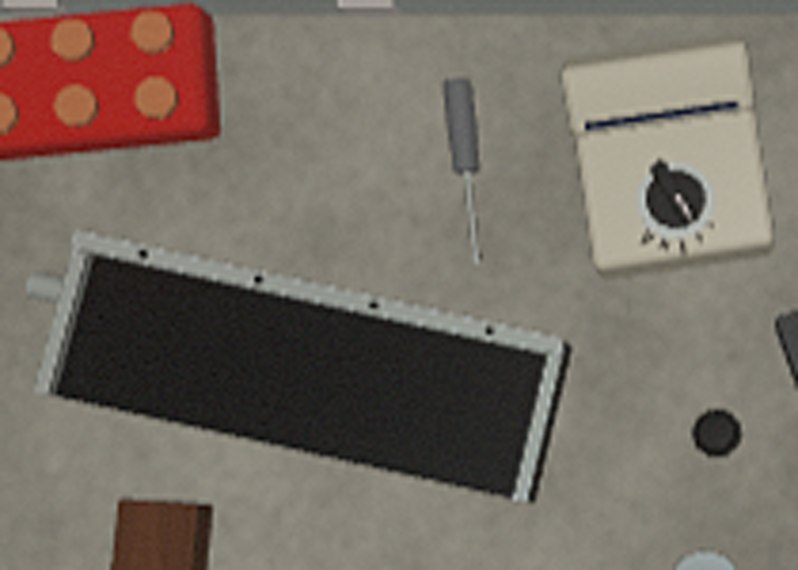

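View pics/s_slab.png

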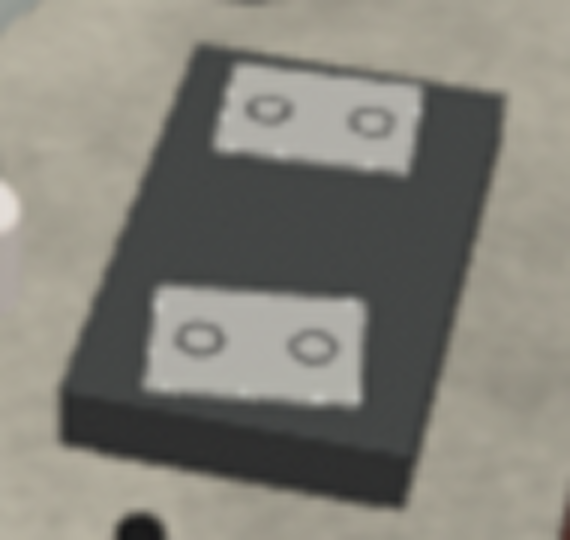

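View pics/s_left.png

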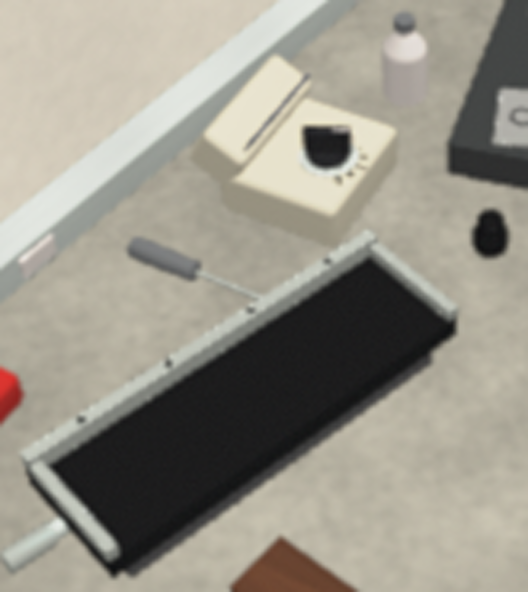

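```bash
cat > h.py <<'E'
import cv2,numpy as np
from station import manip
def ray(c,uv):
    d=c["R"].T@np.linalg.solve(c["K"],np.array([uv[0],uv[1],1.0])); o=-c["R"].T@c["t"]; return o,d
def onz(c,uv,z):
    o,d=ray(c,uv); return o+d*(z-o[2])/d[2]
def proj(c,X):
    p=c["K"]@(c["R"]@np.asarray(X)+c["t"]); return p[:2]/p[2]
def tri(c1,u1,c2,u2):
    o1,d1=ray(c1,u1);o2,d2=ray(c2,u2)
    A=np.stack([d1,-d2],1); s=np.linalg.lstsq(A,o2-o1,rcond=None)[0]
    p,q=o1+s[0]*d1,o2+s[1]*d2
    return (p+q)/2,np.linalg.norm(p-q)
def snap(n,tag=None):
    c=manip.camera(n)
    if tag: cv2.imwrite(f"pics/{tag}.png",c["image"][:,:,::-1])
    return c
def blobs(m,amin):
    cs,_=cv2.findContours(m.astype(np.uint8),cv2.RETR_EXTERNAL,cv2.CHAIN_APPROX_NONE)
    return sorted([k for k in cs if cv2.contourArea(k)>amin],key=cv2.contourArea,reverse=True)
def plate_mask(c):
    im=c["image"].astype(int); mx=im.max(2);mn=im.min(2)
    return (mn>125)&(mx-mn<14)
def rect(k):
    r=cv2.minAreaRect(k); return np.array(r[0]),r[1],cv2.boxPoints(r)
E
python3 - <<'E'
from h import *
T=snap("top");S=snap("side")
for c,n,box in((T,"top",(255,140,385,235)),(S,"side",(250,138,326,212))):
    m=plate_mask(c)
    z=np.zeros_like(m); z[box[1]:box[3],box[0]:box[2]]=1
    for k in blobs(m&z,150):
        r=rect(k); q=cv2.approxPolyDP(k,4,True).reshape(-1,2); print(n,r[0],r[1],cv2.contourArea(k),q.tolist())
    im=c["image"].astype(int)
    for k in blobs((im.max(2)<80)&z,1000): print(" slab",cv2.approxPolyDP(cv2.convexHull(k),4,True).reshape(-1,2).tolist())
im=T["image"].astype(int)
E
```

```text
top [284.47451782 197.78660583] (40.62261962890625, 29.289791107177734) 1107.5 [[287, 174], [263, 187], [281, 222], [306, 208]]
top [351.63168335 171.28535461] (40.71848678588867, 28.70548439025879) 1054.0 [[357, 149], [331, 159], [347, 194], [372, 183]]
 slab [[360, 140], [382, 199], [275, 234], [255, 173]]
side [282.05880737 187.23529053] (35.2803955078125, 17.486801147460938) 555.0 [[266, 178], [264, 194], [299, 196], [299, 180]]
side [292.63845825 149.39231873] (32.62113571166992, 14.760133743286133) 422.0 [[279, 141], [276, 154], [307, 158], [309, 144]]
 slab [[273, 138], [322, 146], [307, 211], [250, 202]]
```

Run:
```python
from h import *
T=snap("top");S=snap("side")
def tp(p,o,f): return (np.array(p)+.5)/f-.5+np.array(o)
t={k:tp(p,(225,130),4.5) for k,p in dict(nl=(234,482),fl=(132,196),fr=(605,33),nr=(712,311)).items()}
s={k:tp(p,(240,130),6) for k,p in dict(nl=(409,456),fl=(62,392),fr=(197,45),nr=(505,95)).items()}
for k in t: print("slab",k,tri(T,t[k],S,s[k]), onz(T,t[k],.07).round(4), onz(S,s[k],.07).round(4))
# rings
tr=[(245,263),(293,350),(551,144),(592,232)]; sr=[(199,340),(314,347),(269,109),(373,122)]
for a,b in zip(tr,sr): print("ring",tri(T,tp(a,(225,130),4.5),S,tp(b,(240,130),6)))
# stage: fence inner foot etc
t={k:tp(p,(50,90),3.8) for k,p in dict(nl=(60,392),nr=(515,497),fl=(92,256),fr=(548,352)).items()}
s={k:tp(p,(110,150),3.2) for k,p in dict(nl=(112,556),nr=(455,318),fl=(46,468),fr=(370,258)).items()}
for k in t: print("stage",k,tri(T,t[k],S,s[k]), onz(T,t[k],.07).round(4), onz(S,s[k],.07).round(4))
print("dial",tri(T,tp((674,197),(50,90),3.8),S,tp((328,145),(110,150),3.2)))
for n,p,z in(("case",(165,540),.04),("loupe",(717,433),.045)): print(n,onz(T,tp(p,(50,90),3.8),z))
print("ref",onz(T,(235,245),.014),"bottle",onz(T,(287,133),.12),"jar",onz(T,(416,219),.08))
```

```text
slab nl (array([ 0.40262591, -0.13868031,  0.06432634]), np.float64(0.0010684098716283923)) [ 0.4022 -0.1386  0.07  ] [ 0.4006 -0.1331  0.07  ]
slab fl (array([ 0.60777704, -0.06743297,  0.06266205]), np.float64(0.0024560719872969736)) [ 0.6077 -0.0668  0.07  ] [ 0.6022 -0.0613  0.07  ]
slab fr (array([ 0.72971732, -0.41525634,  0.06263841]), np.float64(0.0008051881514834033)) [ 0.7275 -0.4133  0.07  ] [ 0.7249 -0.4065  0.07  ]
slab nr (array([ 0.52381618, -0.48540734,  0.06499467]), np.float64(0.0006920745121435145)) [ 0.5231 -0.4839  0.07  ] [ 0.5214 -0.4791  0.07  ]
ring (array([ 0.55864161, -0.14797685,  0.07077174]), np.float64(8.651349740599183e-05))
ring (array([ 0.49575213, -0.1815288 ,  0.07241905]), np.float64(4.580011101971507e-05))
ring (array([ 0.6446617 , -0.37091646,  0.07197985]), np.float64(0.00035333970629765034))
ring (array([ 0.5799121 , -0.39885206,  0.0719049 ]), np.float64(0.001026051878489522))
stage nl (array([0.54858588, 0.54632787, 0.0600297 ]), np.float64(0.004933626174127035)) [0.5453 0.5401 0.07  ] [0.5456 0.551  0.07  ]
stage nr (array([0.45220294, 0.15201055, 0.0730094 ]), np.float64(0.006515891785756145)) [0.4552 0.154  0.07  ] [0.4506 0.1487 0.07  ]
stage fl (array([0.66112598, 0.51718475, 0.07174379]), np.float64(0.0018149203721151083)) [0.6623 0.5185 0.07  ] [0.6613 0.5162 0.07  ]
stage fr (array([0.5770417 , 0.12758289, 0.06450065]), np.float64(0.004697073192638043)) [0.5784 0.1279 0.07  ] [0.5716 0.1309 0.07  ]
dial (array([0.71196132, 0.02084761, 0.0744063 ]), np.float64(9.287751500870784e-05))
case [0.42051542 0.45855379 0.04      ]
loupe [ 0.51073169 -0.01527924  0.045     ]
ref [ 0.37499567 -0.00330189  0.014     ] bottle [ 0.72791432 -0.17140107  0.12      ] jar [ 0.45677011 -0.58428367  0.08      ]
```

```bash
cat >> h.py <<'E'
from scipy.spatial.transform import Rotation as Ro
def rpy(x,y):
    x=np.asarray(x,float);y=np.asarray(y,float);x=x/np.linalg.norm(x);y=y/np.linalg.norm(y);z=np.cross(x,y)
    return Ro.from_matrix(np.stack([x,y,z],1)).as_euler("xyz")
def horiz(yaw,up=1,pitch=0):  # approach along yaw, pitched down by pitch
    y=np.array([np.cos(yaw)*np.cos(pitch),np.sin(yaw)*np.cos(pitch),-np.sin(pitch)])
    x=np.array([np.cos(yaw)*np.sin(pitch),np.sin(yaw)*np.sin(pitch),np.cos(pitch)])*up
    return rpy(x,y)
def down(yaw): # jaw axis x along yaw
    return rpy([np.cos(yaw),np.sin(yaw),0],[0,0,-1])
E
python3 - <<'E'
from h import *
f=lambda p,o:(lambda q:None if q is None else np.round(q,2).tolist())(manip.inverse_kinematics(p,o))
for nm,p,yaws in(("p1",(.44,-.21,.072),(.5,.35,.2,0,-.2,-.4)),("p2",(.54,-.42,.072),(.4,.2,0,-.3)),("s-.13",(.48,.22,.072),(-.215,0,.2,.4)),("s0",(.51,.34,.072),(-.215,0,.2,.4))):
    for y in yaws:
        print(nm,y,f(p,horiz(y,1)),f(p,horiz(y,-1)))
E
```

```text
p1 0.5 None [-1.28, 0.75, 2.14, 1.37, 1.62, 0.25]
p1 0.35 None [-1.29, 0.73, 2.23, 1.5, 1.58, 0.18]
p1 0.2 None [-1.29, 0.73, 2.31, 1.65, 1.56, 0.1]
p1 0 None [-1.25, 0.74, 2.4, 1.89, 1.57, -0.0]
p1 -0.2 None [-1.13, 0.77, 2.47, 2.21, 1.63, -0.08]
p1 -0.4 None [-0.89, 0.79, 2.5, 2.65, 1.7, -0.07]
p2 0.4 None [-1.23, 0.89, 1.7, 1.52, 1.6, 0.55]
p2 0.2 None [-1.22, 0.84, 1.83, 1.71, 1.5, 0.46]
p2 0 None [-1.19, 0.8, 1.95, 1.93, 1.43, 0.36]
p2 -0.3 None [-1.08, 0.76, 2.09, 2.34, 1.37, 0.21]
s-.13 -0.215 None [0.77, 0.73, 2.25, 4.14, 1.48, -0.14]
s-.13 0 None [0.63, 0.73, 2.35, 3.77, 1.52, -0.04]
s-.13 0.2 None [0.42, 0.74, 2.41, 3.36, 1.58, 0.0]
s-.13 0.4 None [0.16, 0.75, 2.44, 2.9, 1.62, -0.01]
s0 -0.215 None None
s0 0 None [0.83, 0.75, 2.13, 3.99, 1.4, -0.2]
s0 0.2 None [0.71, 0.74, 2.22, 3.66, 1.41, -0.09]
s0 0.4 None [0.54, 0.73, 2.27, 3.29, 1.43, -0.02]<stdin>:5: UserWarning: Gimbal lock detected. Setting third angle to zero since it is not possible to uniquely determine all angles.
```

```bash
python3 - 2>/dev/null <<'E'
from h import *
def f(p,o):
    q=manip.inverse_kinematics(p,o); return None if q is None else np.round(q,2).tolist()
nl=np.array([.402,-.138]);nr=np.array([.523,-.484]); 
print("slab near edge")
for s in (.1,.3,.5,.7,.9):
    p=nl+(nr-nl)*s-.01*np.array([.944,.33]); p=(*p,.072)
    for up in(1,-1):
        print(round(s,1),up,[(round(y,1),f(p,horiz(y,up))[5]) for y in np.arange(-1.6,2,.2) if f(p,horiz(y,up)) is not None])
print("stage")
F=np.array([.62,.322]);ex=np.array([.977,-.2134]);ey=np.array([.2134,.977])
for yy in(-.145,-.1,-.05,0,.05,.1,.145):
    p=F-.125*ex+yy*ey; p=(*p,.072)
    for up in(1,-1):
        print(yy,up,[(round(y,1),f(p,horiz(y,up))[5]) for y in np.arange(-1.6,2,.2) if f(p,horiz(y,up)) is not None])
E
```

```text
slab near edge
0.1 1 [(np.float64(-0.6), 1.78)]
0.1 -1 [(np.float64(-1.0), -0.0), (np.float64(-0.8), 0.07), (np.float64(-0.6), -1.36), (np.float64(-0.2), -0.2), (np.float64(-0.0), -0.11), (np.float64(0.2), 0.01), (np.float64(0.4), 0.12), (np.float64(0.6), 0.21), (np.float64(0.8), 0.28), (np.float64(1.0), 0.33), (np.float64(1.2), 0.36), (np.float64(1.4), 0.36), (np.float64(1.6), 0.35), (np.float64(1.8), 0.32)]
0.3 1 []
0.3 -1 [(np.float64(-1.2), -0.12), (np.float64(-1.0), -0.02), (np.float64(-0.8), 0.02), (np.float64(-0.6), -0.02), (np.float64(-0.4), -0.07), (np.float64(-0.2), -0.04), (np.float64(-0.0), 0.05), (np.float64(0.2), 0.15), (np.float64(0.4), 0.24), (np.float64(0.6), 0.32), (np.float64(0.8), 0.38), (np.float64(1.0), 0.42), (np.float64(1.2), 0.44), (np.float64(1.4), 0.43), (np.float64(1.6), 0.41), (np.float64(1.8), 0.36)]
0.5 1 []
0.5 -1 [(np.float64(-1.2), -0.14), (np.float64(-1.0), -0.05), (np.float64(-0.8), -0.0), (np.float64(-0.6), -0.0), (np.float64(-0.4), 0.02), (np.float64(-0.2), 0.08), (np.float64(-0.0), 0.17), (np.float64(0.2), 0.27), (np.float64(0.4), 0.36), (np.flo
[... 3363 characters left out ...]
), 2.29), (np.float64(1.8), -2.58)]
0.1 -1 [(np.float64(-1.6), -0.86), (np.float64(-1.4), -0.85), (np.float64(-0.0), -0.34), (np.float64(0.2), -0.22), (np.float64(0.4), -0.1), (np.float64(0.6), -0.0), (np.float64(0.8), 0.08), (np.float64(1.0), 0.17), (np.float64(1.2), 0.27), (np.float64(1.4), 0.38), (np.float64(1.6), 0.48), (np.float64(1.8), 0.56)]
0.145 1 [(np.float64(-1.6), 2.15), (np.float64(1.8), -2.55)]
0.145 -1 [(np.float64(-1.6), -0.99), (np.float64(-0.0), -0.41), (np.float64(0.2), -0.27), (np.float64(0.4), -0.14), (np.float64(0.6), -0.03), (np.float64(0.8), 0.08), (np.float64(1.0), 0.18), (np.float64(1.2), 0.29), (np.float64(1.4), 0.4), (np.float64(1.6), 0.5), (np.float64(1.8), 0.6)]
```

```bash
cat >> h.py <<'E'
NL=np.array([.4022,-.1386]); SY=.336; SX=np.array([np.cos(SY),np.sin(SY)]); SYv=np.array([-SX[1],SX[0]])
def slabxy(p): v=np.asarray(p)[:2]-NL; return v@SX, v@SYv
def u(a): return np.array([np.cos(a),np.sin(a)])
def plates(c,box=None,amin=500,z=.075,tag=""):
    m=plate_mask(c); 
    if box: q=np.zeros_like(m); q[box[1]:box[3],box[0]:box[2]]=1; m=m&q
    out=[]
    for k in blobs(m,amin):
        w=np.array([onz(c,p.astype(float),z)[:2] for p in k.reshape(-1,2)])*1000
        r=cv2.minAreaRect(w.astype(np.float32)); b=cv2.boxPoints(r); e=[b[1]-b[0],b[2]-b[1]]
        l=max(e,key=np.linalg.norm); a=np.arctan2(l[1],l[0]); a=(a+np.pi/2)%np.pi-np.pi/2
        out.append((np.array(r[0])/1000,a,sorted(r[1])))
    return out
E
python3 - 2>/dev/null <<'E'
from h import *
T=snap("top")
for p in plates(T,(255,140,385,235)): print(p, slabxy(p[0]))
d=.5; c=np.array([.6123,-.3849])
p=c+.087*u(d)
for s in(1,-1):
    print(manip.inverse_kinematics((*p,.12),down(d+s*np.pi/2)))
E
```

```text
(array([ 0.5268045 , -0.16455453]), np.float32(0.4923762), [94.46949768066406, 130.6580810546875]) (np.float64(0.10907919526807253), np.float64(-0.06558696179562198))
(array([ 0.61237268, -0.38402295]), np.float32(0.40374923), [94.3732681274414, 130.94635009765625]) (np.float64(0.11750081002767931), np.float64(-0.3009959125031208))
None
[-0.55343115  0.61755401  1.30232969  0.          1.22170895  0.51736518]
```

```bash
python3 - 2>/dev/null <<'E'
from h import *
d=.5; c=np.array([.6124,-.3842]); o=down(d-np.pi/2)
p=c+.090*u(d)
manip.move_gripper(.05,40)
manip.goto((*p,.14),o)
g=manip.movel((*p,.065),speed=.03,guard=4); e=manip.current_ee_pos(); print(g,e,manip.current_ft_force(),manip.current_opening())
z=e[2]+.0015
manip.movel((*p,z),speed=.03); print(manip.current_ft_force())
T=snap("top","t1");
E=p-(.090-.076+.090)*u(d)
g=manip.movel((*E,z),speed=.05,guard=12); print(g,manip.current_ee_pos(),manip.current_ft_force())
manip.movel((*(E+.01*u(d)),z+.001),speed=.05)
manip.movel((*(E+.02*u(d)),.2),speed=.15)
T=snap("top","t2"); print(manip.current_time())
for p in plates(T,(255,140,385,235)): print(p, slabxy(p[0]))
E
```

```text
True [ 0.69137765 -0.34107252  0.07512989] [-0.80775908 -0.28203489  4.94759774] 0.05002030290437434
[ 0.55353829  0.16852109 -0.14516955]
False [ 0.60020822 -0.39086786  0.07665386] [ 0.49022843  0.49584362 -1.31675826]
8.725
(array([ 0.52665436, -0.16453064]), np.float32(0.49237692), [94.6535415649414, 130.90013122558594]) (np.float64(0.10894532340370328), np.float64(-0.06551489741935718))
```

View pics/t2.png

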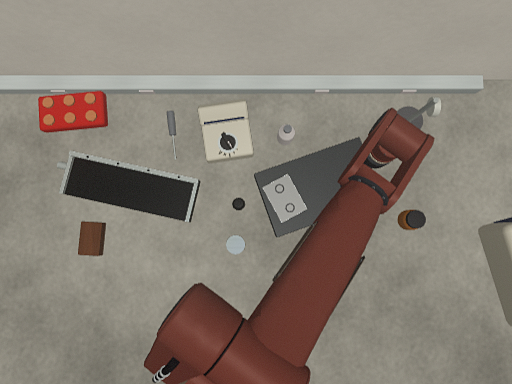

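```bash
cat >> h.py <<'E'
def hr(yaw,up,eps=0,pitch=0): # horizontal tool, rolled by eps about approach axis
    R=Ro.from_euler("xyz",horiz(yaw,up,pitch))
    y=R.as_matrix()[:,1]
    return (Ro.from_rotvec(eps*y)*R).as_euler("xyz")
E
python3 - 2>/dev/null <<'E'
from h import *
manip.set_joints([-1.406, 0.217, 1.613, -0, 1.311, -0.112])
T=snap("top","t3");S=snap("side","s3")
for p in plates(T,(255,140,385,245)): print(p, slabxy(p[0]))
for p in plates(S,(240,130,335,220),300): print(p, slabxy(p[0]))
c=p[0]
for p in plates(T,(255,140,385,245)):
  c,a,_=p
  e=c-.065*u(a)
  for yaw in(.3,.4,.5,.6):
   tcp=e+.015*u(yaw)
   for back in(0,.08):
    for z in(.0725,.2):
     for eps in(0,.05,-.05,.1,-.1):
      q=manip.inverse_kinematics((*(tcp-back*u(yaw)),z),hr(yaw,1,eps))
      if q is not None: print(c.round(3),yaw,back,z,eps,np.round(q,2).tolist()); break
E
```

```text
(array([ 0.5268045 , -0.16455453]), np.float32(0.4923762), [94.46949768066406, 130.6580810546875]) (np.float64(0.10907919526807253), np.float64(-0.06558696179562198))
(array([ 0.53677832, -0.43270477]), np.float32(0.49989355), [94.56716918945312, 130.83340454101562]) (np.float64(0.030082555166746613), np.float64(-0.32203102590322724))
(array([ 0.52475787, -0.16008943]), np.float32(0.4903661), [96.8037109375, 129.53726196289062]) (np.float64(0.1086192142304977), np.float64(-0.060696740792995904))
(array([ 0.53421338, -0.42760172]), np.float32(0.47161138), [99.83165740966797, 129.29788208007812]) (np.float64(0.029343589181450344), np.float64(-0.3163676299938692))
[ 0.527 -0.165] 0.3 0 0.2 0.1 [-1.15, 0.32, 2.36, 1.68, 1.52, -2.58]
[ 0.527 -0.165] 0.4 0 0.2 0.1 [-1.16, 0.35, 2.3, 1.58, 1.56, -2.55]
[ 0.527 -0.165] 0.4 0.08 0.2 0.1 [-1.38, 0.34, 2.32, 1.39, 1.67, -2.57]
[ 0.527 -0.165] 0.5 0 0.2 0.05 [-1.15, 0.39, 2.24, 1.5, 1.61, -2.58]
[ 0.527 -0.165] 0.5 0.08 0.2 0.1 [-1.36, 0.39, 2.24, 1.32, 1.71, -2.54]
[ 0.527 -0.165] 0.6 0 0.2 0.05 [-1.15, 0.42, 2.18, 1.42, 1.66, -2.56]
[ 0.527 -0
[... 478 characters left out ...]
2.41]
[ 0.537 -0.433] 0.4 0.08 0.0725 0 [-1.45, 0.92, 1.64, 1.34, 1.72, -2.57]
[ 0.537 -0.433] 0.4 0.08 0.2 0 [-1.45, 0.67, 1.72, 1.37, 1.76, -2.41]
[ 0.537 -0.433] 0.5 0 0.0725 0 [-1.31, 0.94, 1.59, 1.37, 1.71, -2.54]
[ 0.537 -0.433] 0.5 0 0.2 0 [-1.31, 0.7, 1.67, 1.4, 1.74, -2.38]
[ 0.537 -0.433] 0.5 0.08 0.0725 0 [-1.43, 0.95, 1.55, 1.28, 1.78, -2.53]
[ 0.537 -0.433] 0.5 0.08 0.2 0 [-1.43, 0.72, 1.63, 1.31, 1.82, -2.38]
[ 0.537 -0.433] 0.6 0 0.0725 0 [-1.3, 0.97, 1.52, 1.31, 1.77, -2.51]
[ 0.537 -0.433] 0.6 0 0.2 0 [-1.3, 0.74, 1.6, 1.34, 1.8, -2.36]
[ 0.537 -0.433] 0.6 0.08 0.0725 0 [-1.41, 1.0, 1.46, 1.23, 1.84, -2.5]
[ 0.537 -0.433] 0.6 0.08 0.2 0 [-1.41, 0.77, 1.54, 1.27, 1.89, -2.36]
```

View pics/t3.png

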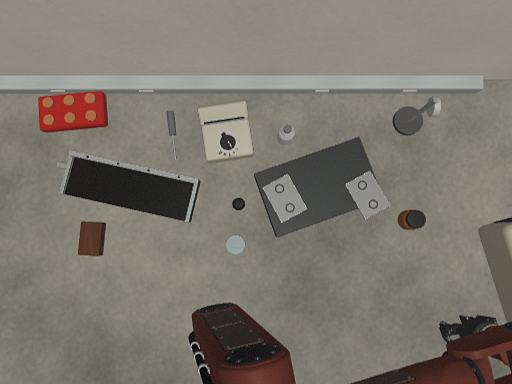

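```bash
python3 - 2>/dev/null <<'E'
from h import *
c=np.array([.5368,-.4327]);a=.5;yaw=.35;eps=.03
e=c-.065*u(a); tcp=e+.013*u(yaw); print(e,slabxy(e),slabxy(tcp))
o=hr(yaw,1,eps)
p=tcp-.09*u(yaw)
manip.move_gripper(.03,80)
q=manip.inverse_kinematics((*p,.22),o); print(np.round(q,2))
qq=manip.inverse_kinematics((*p,.0725),o); print(np.round(qq,2))
q0=manip.current_q(); m=list(q0); m[3:]=list(q[3:]); m[1]=0.1; m[2]=1.4
manip.set_joints(m)
manip.goto((*p,.22),o)
print(manip.current_ee_pos(),manip.current_q().round(2) if hasattr(manip.current_q(),'round') else manip.current_q())
snap("top","t4");snap("side","s4")
E
python3 -c "
import cv2
b=cv2.imread('pics/s4.png');a=cv2.imread('pics/t4.png')
cv2.imwrite('pics/v4.png',cv2.vconcat([cv2.resize(b[80:230,200:512],(624,300)),cv2.resize(a[130:280,200:512],(624,300))]))"
```

```text
[ 0.47975713 -0.46386266] (np.float64(-0.03402324118398169), np.float64(-0.3326459469298151)) (np.float64(-0.021024515163173163), np.float64(-0.3324639528750902))
[-1.47  0.61  1.77  1.39  1.74 -2.37]
[-1.47  0.9   1.68  1.36  1.7  -2.56]
[ 0.40763519 -0.49156822  0.22192015] [-1.47  0.61  1.76  1.39  1.74 -2.37]
```

View pics/v4.png

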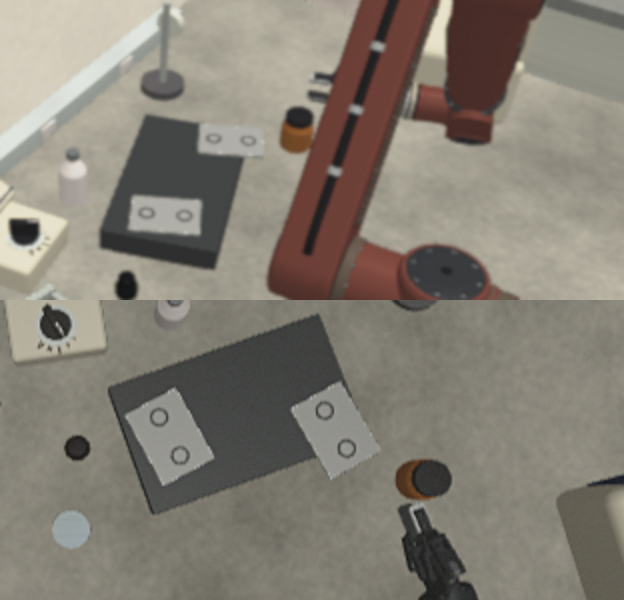

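```bash
python3 - 2>/dev/null <<'E'
from h import *
rows=[];rhs=[]
for r in(.4,.5,.6,.7):
  for z in(.1,.3,.45):
    for pit in(1.57,1.2):
      q=manip.inverse_kinematics((r,0,z),horiz(0,-1,pit))
      if q is None or abs(q[3])>.01 : continue
      a,b,c=q[1],q[1]+q[2],q[1]+q[2]+q[4]
      for A,B in (((np.sin),r),((np.cos),z)):
        s=A is np.sin
        rows.append([s*1.,(not s)*1.,A(a),A(b),A(c),  np.cos(b) if s else -np.sin(b)]); rhs.append(B)
x,res,_,_=np.linalg.lstsq(np.array(rows),np.array(rhs),rcond=None); print(len(rows),x.round(4),res)
L=x[4]
S=manip.camera("side");T=manip.camera("top")
R=Ro.from_euler("xyz",manip.current_tcp_rot()).as_matrix(); w=np.array(manip.current_ee_pos())-L*R[:,1]
print("wrist",w,proj(S,w),proj(T,w))
for dz in(0,.03,.06,.09): print(dz,proj(S,w-[0,0,dz]))
q=manip.current_q(); f=q[1]+q[2]; fd=np.array([np.sin(f)*np.cos(q[0]),np.sin(f)*np.sin(q[0]),np.cos(f)]); print(fd)
for t in(-.1,0,.03,.05,.07,.09): print(t,proj(S,w+t*fd))
b=cv2.imread('pics/s4.png'); cv2.circle(b,tuple(int(round(v)) for v in proj(S,w)),2,(0,255,0),-1)
cv2.imwrite('pics/v5.png',cv2.resize(b[60:180,380:512],None,fx=5,fy=5))
E
python3 - 2>&1 <<'E' | grep -v -i -e warn -e return
from h import *
rows=[];rhs=[]
for x in(.4,.5,.6):
  for y in(-.5,-.3,.2):
   for z in(.1,.3):
    for yaw in(.3,0.,-.3):
     for up,pit in((-1,0),(-1,.5),(-1,1.2)):
      o=horiz(yaw,up,pit)
      q=manip.inverse_kinematics((x,y,z),o)
      if q is None: continue
      Y=Ro.from_euler("xyz",o).as_matrix()[:,1]
      er=np.array([np.cos(q[0]),np.sin(q[0]),0]);ez=np.array([0,0,1.]);en=np.array([-er[1],er[0],0])
      d=lambda t:np.sin(t)*er+np.cos(t)*ez
      a,b=q[1],q[1]+q[2]
      M=np.stack([er,ez,d(a),d(b),d(b+np.pi/2),Y,en],1)
      rows.append(M);rhs.append([x,y,z])
x,res,rk,_=np.linalg.lstsq(np.concatenate(rows),np.concatenate(rhs),rcond=None); print(len(rows),x.round(4),res,rk)
L=x[5]
S=manip.camera("side")
R=Ro.from_euler("xyz",manip.current_tcp_rot()).as_matrix(); w=np.array(manip.current_ee_pos())-L*R[:,1]
print("wrist",w,proj(S,w))
for dz in(0,.03,.06,.09): print(dz,proj(S,w-[0,0,dz]))
q=manip.current_q(); f=q[1]+q[2]; fd=np.array([np.sin(f)*np.cos(q[0]),np.sin(f)*np.sin(q[0]),np.cos(f)]); print(fd)
for t in(-.1,0,.03,.05,.07,.09): print(t,proj(S,w+t*fd))
b=cv2.imread('pics/s4.png'); cv2.circle(b,tuple(int(round(v)) for v in proj(S,w)),1,(0,255,0),-1)
cv2.imwrite('pics/v5.png',cv2.resize(b[60:180,380:512],None,fx=5,fy=5))
E
```

```text
128 [0.     0.2944 0.4545 0.5577 0.0614 0.2965 0.07  ] [9.91288622e-30] 7
wrist [ 0.12909235 -0.59284326  0.22183938] [436.05757487 134.29639525]
0 [436.05757487 134.29639525]
0.03 [433.94142595 140.80764652]
0.06 [431.87202969 147.1750429 ]
0.09 [429.84785366 153.40329965]
[ 0.06829574 -0.68917501 -0.72136918]
-0.1 [436.81854074 127.7704278 ]
0 [436.05757487 134.29639525]
0.03 [435.84436743 136.12484102]
0.05 [435.70580455 137.31314238]
0.07 [435.5700023  138.47776902]
0.09 [435.43687896 139.61942145]
```

View pics/v5.png

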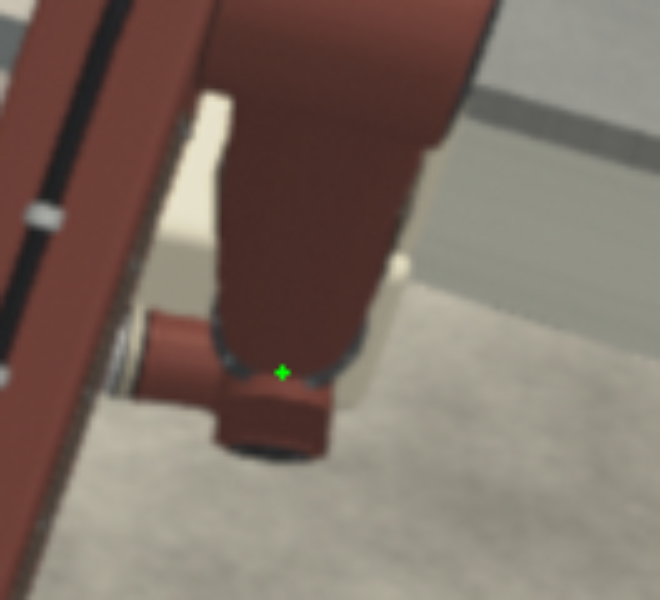

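```bash
python3 - 2>&1 <<'E' | grep -v -i -e warn -e return
from h import *
c=np.array([.5368,-.4327]);a=.5;yaw=.35;eps=.03
e=c-.065*u(a); tcp=e+.013*u(yaw); o=hr(yaw,1,eps); p=tcp-.09*u(yaw)
t0=manip.current_joint_torque()
for z in(.15,.11,.09,.08,.0725):
    g=manip.movel((*p,z),o,speed=.06,guard=8); print(z,g,manip.current_ee_pos().round(4),np.round(manip.current_joint_torque(),1),manip.current_ft_force().round(2))
    if g: break
snap("top","t6");snap("side","s6")
E
python3 -c "
import cv2
b=cv2.imread('pics/s6.png');a=cv2.imread('pics/t6.png')
cv2.imwrite('pics/v6.png',cv2.vconcat([cv2.resize(b[80:230,200:512],(624,300)),cv2.resize(a[130:280,200:512],(624,300))]))"
```

```text
R=Ro.from_euler("xyz",horiz(yaw,up,pitch))
0.15 False [ 0.4075 -0.4905  0.1505] [  0.  -45.1 -16.1   2.2   2.9  -0. ] [-0.63  0.31 -0.61]
0.11 False [ 0.4075 -0.4904  0.11  ] [  0.  -45.8 -14.5   2.    3.1  -0. ] [-1.02 -0.39  0.25]
0.09 False [ 0.4074 -0.49    0.0895] [  0.  -46.3 -13.8   1.9   3.1  -0. ] [ 0.46 -0.07  0.4 ]
0.08 False [ 0.4074 -0.49    0.0795] [ -0.  -46.7 -13.5   1.9   3.1  -0. ] [ 0.07 -0.14  0.26]
0.0725 False [ 0.4074 -0.49    0.072 ] [ -0.  -46.9 -13.3   1.9   3.1  -0. ] [ 0.52  0.12 -0.15]
```

View pics/v6.png

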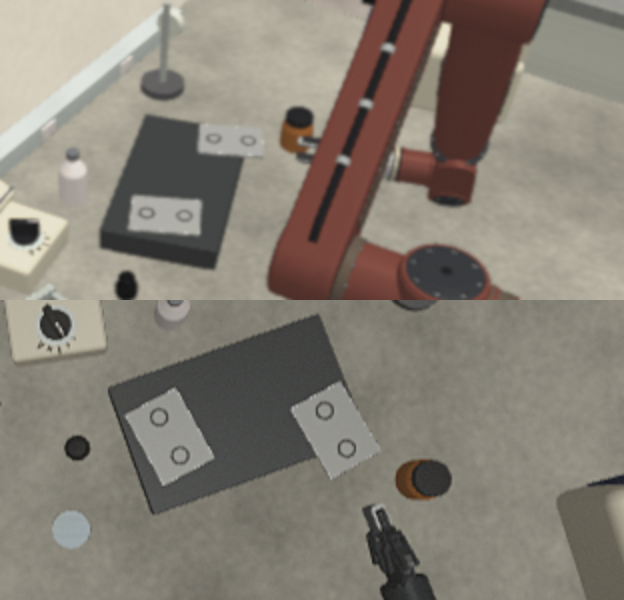

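```bash
python3 - 2>&1 <<'E' | grep -v -i -e warn -e return -e horiz
from h import *
c=np.array([.5368,-.4327]);a=.5;yaw=.35;eps=.03
e=c-.065*u(a); tcp=e+.013*u(yaw); o=hr(yaw,1,eps)
g=manip.movel((*tcp,.0725),o,speed=.05,guard=5); print(g,manip.current_ee_pos().round(4),manip.current_ft_force().round(2))
snap("top","t7")
if not g:
    manip.move_gripper(0,80); print(manip.current_opening(),manip.current_ft_force().round(2))
    manip.movel((*tcp,.13),o,speed=.05); print(manip.current_opening(),manip.current_ft_force().round(2),manip.current_torque(),manip.current_time())
    snap("top","t8");snap("side","s8")
E
python3 -c "
import cv2
b=cv2.imread('pics/s8.png');a=cv2.imread('pics/t8.png')
cv2.imwrite('pics/v8.png',cv2.vconcat([cv2.resize(b[80:230,200:512],(624,300)),cv2.resize(a[130:280,200:512],(624,300))]))"
```

```text
False [ 0.4918 -0.4596  0.0725] [-0.43  0.02 -0.19]
0.003460468496336262 [-1.72  0.87  2.83]
0.0029935732832241085 [ 0.03  0.04 -0.72] [-0.26377966  0.71311236  0.03188492] 21.6833
```

View pics/v8.png

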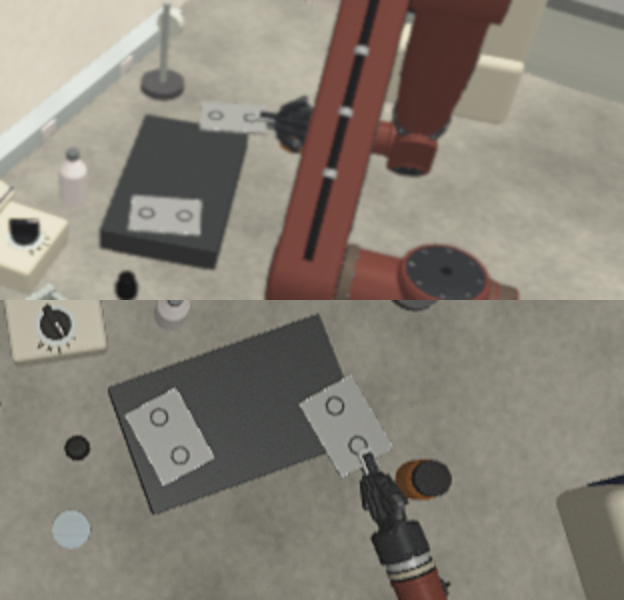

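```bash
cat >> h.py <<'E'
F0=np.array([.620,.322]);FYAW=-.215;FX=u(FYAW);FY=u(FYAW+np.pi/2)
def fr(p): v=np.asarray(p)[:2]-F0; return v@FX,v@FY
def wr(q): # wrist centre
    er=np.array([np.cos(q[0]),np.sin(q[0]),0]);ez=np.array([0,0,1.]);en=np.array([-er[1],er[0],0]);d=lambda t:np.sin(t)*er+np.cos(t)*ez
    b=q[1]+q[2]; return .2944*ez+.4545*d(q[1])+.5577*d(b)+.0614*d(b+np.pi/2)+.07*en
E
python3 - 2>&1 <<'E' | grep -v -i -e warn -e return -e horiz
from h import *
T=manip.camera("top")
for p in plates(T,(255,140,385,265),z=.135): print(p)
yaw=.35
e=manip.current_ee_pos();
manip.movel((e[0],e[1],.33),speed=.15); print(np.round(manip.current_q(),2))
rel=.15
for y in(-.135,-.1):
  for ys in(-.1,-.065,0,.1):
    et=F0-.155*FX+y*FY; tc=et+.013*u(ys)
    for z in(.0745,.2,.3):
      for b in(0,.1):
        q=manip.inverse_kinematics((*(tc-b*u(ys)),z),horiz(ys,-1)); print(y,ys,z,b,None if q is None else np.round(q,2).tolist())
E
```

```text
(array([ 0.52107166, -0.15945818]), np.float32(0.49237692), [90.10340118408203, 124.60757446289062])
(array([ 0.53142639, -0.43440686]), np.float32(0.50084436), [93.59304809570312, 142.72207641601562])
[-1.32  0.42  1.79  1.51  1.65 -2.18]
-0.135 -0.1 0.0745 0 [0.77, 0.72, 2.33, 4.02, 1.51, -0.07]
-0.135 -0.1 0.0745 0.1 None
-0.135 -0.1 0.2 0 [0.77, 0.26, 2.46, 4.06, 1.3, -0.33]
-0.135 -0.1 0.2 0.1 None
-0.135 -0.1 0.3 0 [0.77, -0.11, 2.49, 4.17, 1.11, -0.63]
-0.135 -0.1 0.3 0.1 None
-0.135 -0.065 0.0745 0 [0.75, 0.72, 2.35, 3.96, 1.52, -0.05]
-0.135 -0.065 0.0745 0.1 None
-0.135 -0.065 0.2 0 [0.75, 0.25, 2.48, 4.0, 1.29, -0.31]
-0.135 -0.065 0.2 0.1 None
-0.135 -0.065 0.3 0 [0.75, -0.14, 2.51, 4.12, 1.08, -0.61]
-0.135 -0.065 0.3 0.1 None
-0.135 0 0.0745 0 [0.7, 0.73, 2.37, 3.84, 1.54, -0.03]
-0.135 0 0.0745 0.1 [1.01, 0.75, 2.45, 4.16, 1.6, 0.04]
-0.135 0 0.2 0 [0.7, 0.23, 2.51, 3.88, 1.27, -0.27]
-0.135 0 0.2 0.1 None
-0.135 0 0.3 0 [0.7, -0.18, 2.55, 4.01, 1.01, -0.56]
-0.135 0 0.3 0.1 None
-0.135 0.1 0.0745 0 [0.61, 0.73, 2.41, 3.65, 1.57, 0.0]
-0.135 0.1 0.0745 0.1 [0.9, 0.78, 
[... 441 characters left out ...]
 -0.065 0.2 0 [0.81, 0.29, 2.41, 4.07, 1.29, -0.35]
-0.1 -0.065 0.2 0.1 None
-0.1 -0.065 0.3 0 [0.81, -0.05, 2.44, 4.17, 1.12, -0.63]
-0.1 -0.065 0.3 0.1 None
-0.1 0 0.0745 0 [0.77, 0.72, 2.32, 3.92, 1.5, -0.07]
-0.1 0 0.0745 0.1 [1.06, 0.73, 2.39, 4.2, 1.56, -0.02]
-0.1 0 0.2 0 [0.77, 0.27, 2.44, 3.96, 1.27, -0.31]
-0.1 0 0.2 0.1 [1.06, 0.22, 2.53, 4.24, 1.38, -0.35]
-0.1 0 0.3 0 [0.77, -0.09, 2.48, 4.07, 1.06, -0.58]
-0.1 0 0.3 0.1 None
-0.1 0.1 0.0745 0 [0.7, 0.72, 2.36, 3.74, 1.52, -0.03]
-0.1 0.1 0.0745 0.1 [0.97, 0.75, 2.45, 4.01, 1.6, 0.04]
-0.1 0.1 0.2 0 [0.7, 0.24, 2.49, 3.78, 1.23, -0.24]
-0.1 0.1 0.2 0.1 None
-0.1 0.1 0.3 0 [0.7, -0.15, 2.53, 3.9, 0.96, -0.5]
-0.1 0.1 0.3 0.1 None
```

```bash
cat >> h.py <<'E'
def fk(q,s=None):
    er=np.array([np.cos(q[0]),np.sin(q[0]),0]);ez=np.array([0,0,1.]);d=lambda t:np.sin(t)*er+np.cos(t)*ez
    b=q[1]+q[2]; Y=Ro.from_rotvec(FS*q[3]*d(b)).apply(d(b+q[4])); return wr(q)+.2965*Y,Y,wr(q)
FS=1
E
python3 - 2>&1 <<'E' | grep -v -i -e warn -e return -e horiz
import h
from h import *
q=manip.current_q(); e=manip.current_ee_pos()
for s in(1,-1):
    h.FS=s; print(s,fk(q)[0],e)
    if np.linalg.norm(fk(q)[0]-e)<.01: S=s
h.FS=S; print("FS",S)
ys=-.065; et=F0-.155*FX-.13*FY; tc=et+.013*u(ys)
q2=manip.inverse_kinematics((*tc,.2),horiz(ys,-1)); print(np.round(q2,2))
for t in np.linspace(0,1,11):
    p,Y,w=fk(np.array(q)*(1-t)+t*np.array(q2)); tip=p+.117*Y; print(round(t,1),p.round(3),Y.round(2),w.round(3),tip.round(3))
for b in(.03,.05,.07):
  for y2 in(ys,ys+.1,ys+.2):
    k=manip.inverse_kinematics((*(tc-b*u(ys)),.0745),horiz(y2,-1)); print(b,y2,None if k is None else np.round(k,2))
E
```

```text
1 [ 0.49180121 -0.45892195  0.32863372] [ 0.49180121 -0.45892195  0.32863372]
-1 [-0.08018646 -0.60288652  0.32863372] [ 0.49180121 -0.45892195  0.32863372]
FS 1
[ 0.76  0.25  2.47  4.01  1.29 -0.32]
0.0 [ 0.492 -0.459  0.329] [ 0.94  0.34 -0.  ] [ 0.213 -0.561  0.329] [ 0.602 -0.419  0.329]
0.1 [ 0.585 -0.374  0.363] [0.92 0.36 0.17] [ 0.313 -0.48   0.311] [ 0.692 -0.333  0.383]
0.2 [ 0.65  -0.283  0.389] [0.88 0.34 0.32] [ 0.388 -0.383  0.294] [ 0.754 -0.243  0.427]
0.3 [ 0.691 -0.19   0.405] [0.86 0.29 0.43] [ 0.437 -0.276  0.279] [ 0.791 -0.156  0.455]
0.4 [ 0.708 -0.101  0.409] [0.84 0.22 0.49] [ 0.458 -0.165  0.264] [ 0.807 -0.075  0.466]
0.5 [ 0.705 -0.017  0.399] [0.85 0.14 0.5 ] [ 0.452 -0.058  0.25 ] [ 0.805 -0.001  0.457]
0.6 [0.684 0.058 0.376] [0.88 0.06 0.47] [0.423 0.039 0.238] [0.788 0.066 0.43 ]
0.7 [0.646 0.123 0.341] [0.92 0.01 0.39] [0.373 0.121 0.226] [0.754 0.124 0.387]
0.8 [0.593 0.175 0.298] [ 0.96 -0.03  0.28] [0.309 0.184 0.216] [0.706 0.171 0.331]
0.9 [0.528 0.211 0.25 ] [ 0.99 -0.05  0.14] [0.235 0.227 0.208] [0.644 0.204 0.267]
1.0 [0.454 0.227 0.2  ] [ 1.   -0.06  0.  ] [0.158 0.246 0.2  ] [0.571 0.22  0.2  ]
0.03 -0.065 [ 0.84  0.72  2.36  4.05  1.54 -0.04]
0.03 0.035 [ 0.76  0.73  2.41  3.87  1.57 -0.  ]
0.03 0.135 [0.66 0.75 2.45 3.67 1.61 0.03]
0.05 -0.065 [ 0.9   0.73  2.38  4.11  1.55 -0.03]
0.05 0.035 [0.83 0.74 2.42 3.93 1.58 0.01]
0.05 0.135 [0.72 0.75 2.46 3.73 1.63 0.04]
0.07 -0.065 [ 0.97  0.73  2.39  4.17  1.56 -0.02]
0.07 0.035 [0.9  0.74 2.43 4.   1.59 0.02]
0.07 0.135 [0.79 0.76 2.48 3.8  1.64 0.06]
```

```bash
sed -i 's/^FS=1$/FS=1/' h.py; python3 - 2>&1 <<'E' | grep -v -i -e warn -e return -e horiz
from h import *
ys=-.065; et=F0-.155*FX-.13*FY; tc=et+.013*u(ys)
q2=manip.inverse_kinematics((*tc,.2),horiz(ys,-1))
manip.set_joints(q2)
print(manip.current_opening(),manip.current_ee_pos().round(4),manip.current_time())
T=snap("top","t9");snap("side","s9")
for p in plates(T,(90,150,260,260),z=.2): print(p,fr(p[0]))
E
python3 -c "
import cv2
b=cv2.imread('pics/s9.png');a=cv2.imread('pics/t9.png')
cv2.imwrite('pics/v9.png',cv2.vconcat([cv2.resize(b[180:330,80:392],(624,300)),cv2.resize(a[100:250,40:352],(624,300))]))"
```

```text
0.0031175282901320382 [0.4545 0.2271 0.2005] 25.8167
(array([0.49820328, 0.21612451]), np.float32(-0.22252488), [94.48060607910156, 145.18394470214844]) (np.float64(-0.09640425954350244), np.float64(-0.12942287027799435))
```

View pics/v9.png

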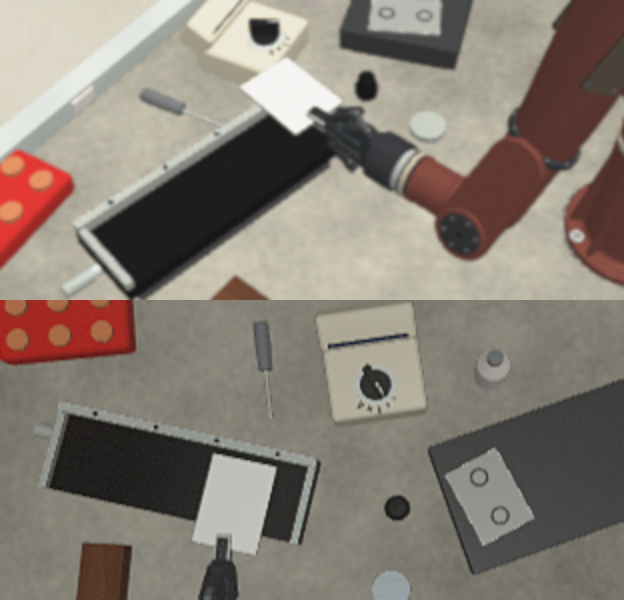

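```bash
python3 - 2>&1 <<'E' | grep -v -i -e warn -e return -e horiz
from h import *
ys=-.065; et=F0-.155*FX-.13*FY; tc=et+.013*u(ys); o=horiz(ys,-1)
manip.movel((*tc,.09),o,speed=.12)
g=manip.movel((*tc,.071),o,speed=.02,guard=3); print(g,manip.current_ee_pos().round(4),manip.current_ft_force().round(2))
snap("side","s10")
manip.move_gripper(.03); print(manip.current_opening(),manip.current_ft_force().round(2))
manip.movel((*(tc-.07*u(ys)),manip.current_ee_pos()[2]),o,speed=.08)
T=snap("top","t10")
for p in plates(T,(90,150,260,260),z=.075): print(p,fr(p[0]))
print(manip.current_time())
E
python3 -c "
import cv2
b=cv2.imread('pics/s10.png');a=cv2.imread('pics/t10.png')
cv2.imwrite('pics/v10.png',cv2.vconcat([cv2.resize(b[180:330,80:392],(624,300)),cv2.resize(a[100:250,40:352],(624,300))]))"
```

```text
True [0.4538 0.2272 0.0725] [0.71 0.4  2.19]
0.030264338252072674 [-0.97  0.56 -0.57]
(array([0.50400052, 0.21436186]), np.float32(-0.22047639), [95.44756317138672, 131.5408477783203]) (np.float64(-0.0903644349833638), np.float64(-0.12990811076246295))
29.325
```

View pics/v10.png

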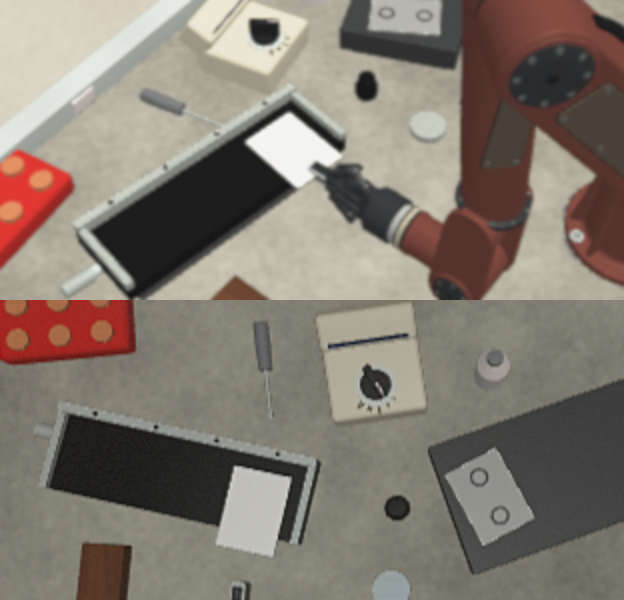

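```bash
cat >> h.py <<'E'
def push(y,x0=-.19,ztcp=.0705):
    o=None
    p=F0+x0*FX+y*FY
    for s in(1,-1):
        k=manip.inverse_kinematics((*p,.16),down(FYAW+s*np.pi/2))
        if k is not None and (o is None or abs(k[5])<abs(kk[5])): o=down(FYAW+s*np.pi/2);kk=k
    manip.move_gripper(.05,40)
    manip.set_joints(kk); print("q",np.round(kk,2))
    g0=manip.movel((*p,ztcp),o,speed=.1,guard=6)
    if g0: print("touch on descent",manip.current_ee_pos()); return
    e=F0-.130*FX+y*FY
    g=manip.movel((*e,ztcp),o,speed=.03,guard=8); print("push",g,fr(manip.current_ee_pos()),manip.current_ee_pos()[2],manip.current_ft_force().round(2))
    manip.movel((*p,ztcp),o,speed=.08)
    manip.movel((*p,.2),o,speed=.15)
E
python3 - 2>&1 <<'E' | grep -v -i -e warn -e return -e horiz
from h import *
e=manip.current_ee_pos()
manip.movel((e[0],e[1],.13),speed=.12)
p=F0-.19*FX-.13*FY
for s in(1,-1):
    k=manip.inverse_kinematics((*p,.16),down(FYAW+s*np.pi/2)); 
    if k is None: print(None); continue
    print(np.round(k,2)); q=np.array(manip.current_q())
    for t in np.linspace(0,1,6): P,Y,w=fk(q*(1-t)+t*np.array(k)); print(P.round(3),Y.round(2),w.round(3))
E
```

```text
[ 0.38 -0.03  2.04  0.    1.13 -0.98]
[0.384 0.232 0.13 ] [ 1.   -0.07 -0.  ] [0.089 0.251 0.13 ]
[0.391 0.46  0.227] [0.78 0.59 0.2 ] [0.159 0.286 0.169]
[0.292 0.584 0.288] [0.2  0.95 0.22] [0.232 0.301 0.223]
[0.206 0.574 0.246] [-0.33  0.93 -0.15] [0.302 0.298 0.29 ]
[0.245 0.444 0.156] [-0.4   0.57 -0.72] [0.363 0.275 0.369]
[0.407 0.236 0.16 ] [ 0.  0. -1.] [0.407 0.236 0.456]
[ 0.38 -0.03  2.04  0.    1.13  2.16]
[0.384 0.232 0.13 ] [ 1.   -0.07 -0.  ] [0.089 0.251 0.13 ]
[0.391 0.46  0.227] [0.78 0.59 0.2 ] [0.159 0.286 0.169]
[0.292 0.584 0.288] [0.2  0.95 0.22] [0.232 0.301 0.223]
[0.206 0.574 0.246] [-0.33  0.93 -0.15] [0.302 0.298 0.29 ]
[0.245 0.444 0.156] [-0.4   0.57 -0.72] [0.363 0.275 0.369]
[0.407 0.236 0.16 ] [ 0.  0. -1.] [0.407 0.236 0.457]
```

```bash
python3 - 2>&1 <<'E' | grep -v -i -e warn -e return -e horiz
from h import *
push(-.13)
T=snap("top","t11");S=snap("side","s11")
for p in plates(T,(60,140,260,260),z=.075): print(p,fr(p[0]))
for p in plates(T,(250,140,400,260),z=.075): print(p,slabxy(p[0]))
print(manip.current_time())
E
python3 -c "
import cv2
b=cv2.imread('pics/s11.png');a=cv2.imread('pics/t11.png')
cv2.imwrite('pics/v11.png',cv2.vconcat([cv2.resize(b[180:330,80:392],(624,300)),cv2.resize(a[100:250,40:352],(624,300))]))"
```

```text
q [ 0.38 -0.03  2.04  0.    1.13 -0.98]
push True (np.float64(-0.1430808594970748), np.float64(-0.13027447242905407)) 0.06981235023478015 [-0.59 -0.06  0.17]
(array([0.56764471, 0.34718552]), np.float32(1.3439301), [150.20033264160156, 447.7420349121094]) (np.float64(-0.05652314333194773), np.float64(0.013435789406898364))
(array([ 0.5268045 , -0.16455453]), np.float32(0.4923762), [94.46949768066406, 130.6580810546875]) (np.float64(0.10907919526807253), np.float64(-0.06558696179562198))
38.1083
```

View pics/v11.png

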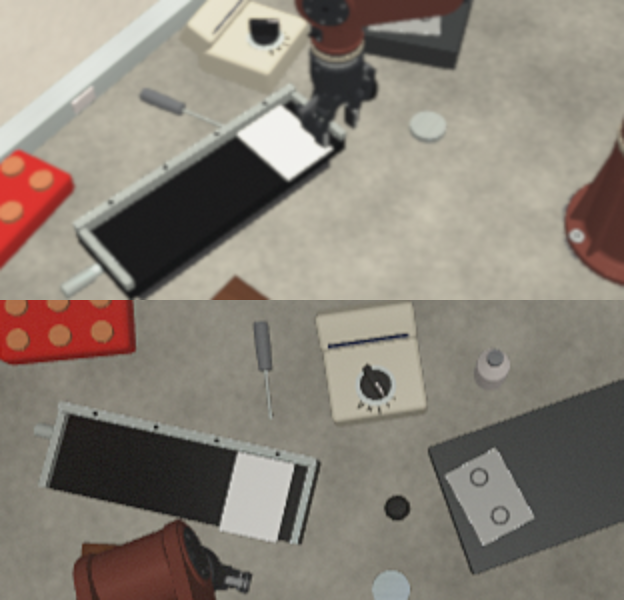

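```bash
python3 - 2>&1 <<'E' | grep -v -i -e warn -e return -e horiz
from h import *
c0=np.array([.5267,-.1645]); a=.42
n=u(a+np.pi/2)
st=c0+.076*n
cf=c0-.238*n; en=cf+.0585*n
print(slabxy(st),slabxy(cf),slabxy(en))
o=None
for s in(0,np.pi):
    k=manip.inverse_kinematics((*st,.2),down(a+s)); print(k)
    if k is not None and (o is None or abs(k[5])<abs(kk[5])): o=down(a+s);kk=k
z=.0766
e=manip.current_ee_pos(); manip.movel((e[0],e[1],.28),speed=.2)
manip.set_joints(kk)
g=manip.movel((*st,z),o,speed=.1,guard=5); print("down",g,manip.current_ee_pos().round(4))
if not g:
    g=manip.movel((*en,z),o,speed=.06,guard=10); print(g,manip.current_ee_pos().round(4),manip.current_ft_force().round(2))
    manip.movel((*(en+.01*n),z),o,speed=.06)
    manip.movel((*(en+.01*n),.25),o,speed=.15)
T=snap("top","t12"); S=snap("side","s12")
for p in plates(T,(250,140,400,260),z=.075): print(p,slabxy(p[0]))
for p in plates(S,(240,130,335,220),300): print(p, slabxy(p[0]))
print(manip.current_time())
E
```

```text
(np.float64(0.10262202047555265), np.float64(0.010231009705520242)) (np.float64(0.1289670132409268), np.float64(-0.30266184952299013)) (np.float64(0.12405879006648607), np.float64(-0.24436811619538545))
[-0.32868384 -0.00268322  1.93042578  0.          1.21385009 -0.74868384]
[-3.28683842e-01 -2.68322059e-03  1.93042578e+00 -4.44089210e-16
  1.21385009e+00  2.39290881e+00]
down False [ 0.4964 -0.0953  0.0774]
False [ 0.5999 -0.3283  0.0766] [-0.22  0.93  0.02]
(array([ 0.61931268, -0.3804317 ]), np.float32(0.42577755), [104.9713134765625, 130.21006774902344]) (np.float64(0.1252368174456115), np.float64(-0.29989369558094603))
47.5
```

View pics/t12.png

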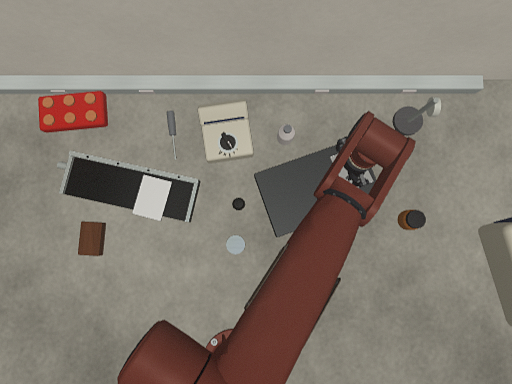

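The picture shows that the loaded plate was knocked aside: it is now near (152,197) and was at about (169,198). I'll clear the arm and measure both plates.

```bash
cat >> h.py <<'E'
def stageplates(c,z=.075):
    im=c["image"].astype(int); m=(im.min(2)>165)&(im.max(2)-im.min(2)<14)
    q=np.zeros_like(m); q[150:250,60:205]=1; out=[]
    for k in blobs(m&q,300):
        w=np.array([onz(c,p.astype(float),z)[:2] for p in k.reshape(-1,2)])*1000
        r=cv2.minAreaRect(w.astype(np.float32)); b=cv2.boxPoints(r); e=[b[1]-b[0],b[2]-b[1]]
        l=max(e,key=np.linalg.norm); a=np.arctan2(l[1],l[0]); a=(a+np.pi/2)%np.pi-np.pi/2
        out.append((np.round(fr(np.array(r[0])/1000),4),round(a-FYAW,3),sorted(r[1])))
    return out
E
python3 - 2>&1 <<'E' | grep -v -i -e warn -e return -e horiz
from h import *
manip.set_joints([-1.406, 0.217, 1.613, -0, 1.311, -0.112])
T=snap("top","t13");
print(stageplates(T))
for p in plates(T,(250,140,400,260),z=.075): print(p,slabxy(p[0]))
a=T["image"][:,:,::-1]; cv2.imwrite("pics/v13.png",cv2.resize(a[130:250,50:400],None,fx=2.2,fy=2.2,interpolation=cv2.INTER_CUBIC))
E
```

```text
[(array([-0.0756, -0.0785]), np.float32(-0.043), [93.21115112304688, 130.4047393798828])]
(array([ 0.62072754, -0.38308536]), np.float32(0.42024744), [94.45719146728516, 130.92050170898438]) (np.float64(0.12569761018340417), np.float64(-0.30286545896812506))
```

View pics/v13.png

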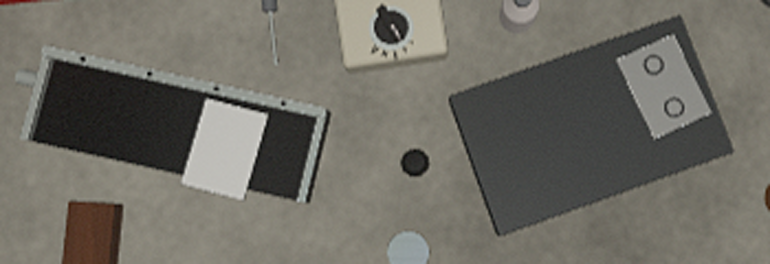

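```bash
python3 - 2>&1 <<'E' | grep -v -i -e warn -e return -e horiz
from h import *
st=F0-.072*FX-.004*FY; en=F0-.072*FX-.0715*FY; a=FYAW
o=None
for s in(0,np.pi):
    k=manip.inverse_kinematics((*st,.2),down(a+s))
    if k is not None and (o is None or abs(k[5])<abs(kk[5])): o=down(a+s);kk=k
print(np.round(kk,2))
manip.set_joints(kk)
g=manip.movel((*st,.065),o,speed=.04,guard=4); e=manip.current_ee_pos(); print("down",g,e.round(4))
z=e[2]+.0015
manip.movel((*st,z),o,speed=.04)
g=manip.movel((*en,z),o,speed=.05,guard=10); print(g,fr(manip.current_ee_pos()),manip.current_ft_force().round(2))
manip.movel((*(en+.01*FY),z),o,speed=.06)
manip.movel((*(en+.01*FY),.2),o,speed=.15)
manip.set_joints([-0.6, 0.217, 1.613, -0, 1.311, -0.112])
T=snap("top","t14"); print(stageplates(T),manip.current_time())
E
```

```text
[0.44 0.29 1.6  0.   1.25 0.65]
down True [0.5489 0.3335 0.0751]
False (np.float64(-0.07194653640831125), np.float64(-0.071311679852056)) [-1.15  0.25 -0.93]
[(array([-0.0732, -0.1303]), np.float32(-0.002), [93.2727279663086, 130.5968017578125])] 60.7917
```

```bash
python3 - 2>&1 <<'E' | grep -v -i -e warn -e return -e horiz
from h import *
for y in(-.022,):
  for ys in(-.065,-.03,0,.05):
    tc=F0-.155*FX+y*FY+.013*u(ys)
    for b in(0,.05,.07):
      for z in(.0745,.15,.2):
        k=manip.inverse_kinematics((*(tc-b*u(ys)),z),horiz(ys,-1)); print(y,ys,b,z,None if k is None else np.round(k,2))
d=.53; c=np.array([.6207,-.3831]); o=down(d-np.pi/2)
p=c+.090*u(d)
e=manip.current_ee_pos(); manip.goto((*p,.14),o)
z=.0766
g=manip.movel((*p,z),o,speed=.06,guard=4); print(g,manip.current_ee_pos())
if not g:
    E=p-(.090-.076+.1005)*u(d)
    g=manip.movel((*E,z),speed=.05,guard=12); print(g,manip.current_ee_pos(),manip.current_ft_force())
    manip.movel((*(E+.01*u(d)),z+.001),speed=.05)
    manip.movel((*(E+.02*u(d)),.2),speed=.15)
manip.set_joints([-1.406, 0.217, 1.613, -0, 1.311, -0.112])
T=snap("top","t15"); print(stageplates(T),manip.current_time())
for p in plates(T,(250,140,400,260),z=.075): print(p,slabxy(p[0]))
E
```

```text
-0.022 -0.065 0 0.0745 [ 0.92  0.74  2.14  4.14  1.43 -0.22]
-0.022 -0.065 0 0.15 [ 0.92  0.53  2.21  4.16  1.35 -0.34]
-0.022 -0.065 0 0.2 [ 0.92  0.38  2.25  4.19  1.3  -0.44]
-0.022 -0.065 0.05 0.0745 [ 1.03  0.74  2.18  4.25  1.47 -0.21]
-0.022 -0.065 0.05 0.15 [ 1.03  0.51  2.25  4.27  1.4  -0.34]
-0.022 -0.065 0.05 0.2 None
-0.022 -0.065 0.07 0.0745 None
-0.022 -0.065 0.07 0.15 None
-0.022 -0.065 0.07 0.2 None
-0.022 -0.03 0 0.0745 [ 0.9   0.74  2.16  4.09  1.43 -0.2 ]
-0.022 -0.03 0 0.15 [ 0.9   0.52  2.23  4.11  1.34 -0.32]
-0.022 -0.03 0 0.2 [ 0.9   0.37  2.27  4.14  1.28 -0.42]
-0.022 -0.03 0.05 0.0745 [ 1.02  0.73  2.2   4.2   1.47 -0.18]
-0.022 -0.03 0.05 0.15 [ 1.02  0.5   2.27  4.22  1.39 -0.32]
-0.022 -0.03 0.05 0.2 [ 1.02  0.35  2.31  4.24  1.33 -0.43]
-0.022 -0.03 0.07 0.0745 [ 1.07  0.73  2.21  4.25  1.48 -0.18]
-0.022 -0.03 0.07 0.15 [ 1.07  0.5   2.29  4.26  1.41 -0.32]
-0.022 -0.03 0.07 0.2 None
-0.022 0 0 0.0745 [ 0.89  0.74  2.18  4.04  1.43 -0.18]
-0.022 0 0 0.15 [ 0.89  0.51  2.25  4.07  1.33 -0.3 ]
-0.022 0 0 0.2 [ 0.89  0.36  2.28  4.09  1.27 -0.4 ]
-0.022 
[... 555 characters left out ...]
07  1.47 -0.14]
-0.022 0.05 0.05 0.15 [ 0.97  0.48  2.33  4.09  1.37 -0.27]
-0.022 0.05 0.05 0.2 [ 0.97  0.32  2.36  4.12  1.3  -0.38]
-0.022 0.05 0.07 0.0745 [ 1.02  0.72  2.26  4.12  1.48 -0.13]
-0.022 0.05 0.07 0.15 [ 1.02  0.48  2.34  4.14  1.39 -0.27]
-0.022 0.05 0.07 0.2 [ 1.02  0.31  2.38  4.16  1.32 -0.39]
False [ 0.69887997 -0.33788923  0.07742877]
False [ 0.59962231 -0.39543511  0.07657632] [0.59439521 0.07188082 0.0602365 ]
[(array([-0.0732, -0.1301]), np.float32(0.0), [93.29167175292969, 130.42515563964844])] 68.375
(array([ 0.53812817, -0.44020642]), np.float32(0.5296365), [94.71612548828125, 130.89601135253906]) (np.float64(0.028883532347565757), np.float64(-0.329558254526482))
```

```bash
python3 - 2>&1 <<'E' | grep -v -i -e warn -e return -e horiz
from h import *
c=np.array([.5381,-.4402]);a=.53;yaw=.33;eps=.04
e=c-.065*u(a); tcp=e+.013*u(yaw); o=hr(yaw,1,eps); p=tcp-.09*u(yaw); print(slabxy(tcp))
for pp in(p,tcp):
    k=manip.inverse_kinematics((*pp,.0725),o); print(np.round(k,3))
manip.move_gripper(.03,80)
q=manip.inverse_kinematics((*p,.22),o)
m=list(manip.current_q()); m[3:]=list(q[3:]); m[1]=0.1; m[2]=1.4
manip.set_joints(m); manip.goto((*p,.22),o)
g=manip.movel((*p,.1),o,speed=.1,guard=8); g=g or manip.movel((*p,.0725),o,speed=.04,guard=8); print(g,manip.current_ee_pos().round(4),np.round(manip.current_joint_torque(),1))
if not g:
    g=manip.movel((*tcp,.0725),o,speed=.05,guard=5); print(g,manip.current_ee_pos().round(4))
if not g:
    manip.move_gripper(0,80); print(manip.current_opening(),manip.current_ft_force().round(2))
    manip.movel((*tcp,.13),o,speed=.05); print(manip.current_opening(),manip.current_time())
    T=snap("top","t16")
    for p in plates(T,(255,140,385,265),z=.135): print(p)
E
python3 -c "
import cv2
a=cv2.imread('pics/t16.png')
cv2.imwrite('pics/v16.png',cv2.resize(a[130:280,200:512],(624,300)))"
```

```text
(np.float64(-0.021921844432480922), np.float64(-0.34215195330797654))
[-1.473  0.902  1.674  1.374  1.694 -2.548]
[-1.325  0.898  1.683  1.499  1.616 -2.543]
False [ 0.4092 -0.4981  0.0725] [  0.  -47.  -13.4   1.9   3.1  -0. ]
False [ 0.4941 -0.4691  0.0725]
0.003007902844457423 [-1.9  -0.65  2.88]
0.003047321498865873 78.1
(array([ 0.53812335, -0.43885379]), np.float32(0.528448), [93.35572814941406, 130.64453125])
```

View pics/v16.png

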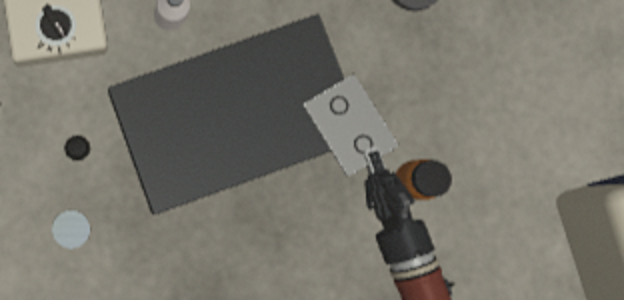

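The plate is held. Next I'll carry it over and lay it in the next slot, at y = -0.022.

```bash
python3 - 2>&1 <<'E' | grep -v -i -e warn -e return -e horiz
from h import *
e=manip.current_ee_pos(); manip.movel((e[0],e[1],.33),speed=.15)
ys=-.215+.2; y=-.022; tc=F0-.155*FX+y*FY+.013*u(ys); o=horiz(ys,-1)
q2=manip.inverse_kinematics((*tc,.2),o); q=manip.current_q(); print(np.round(q2,2))
print(min((fk(np.array(q)*(1-t)+t*np.array(q2))[0][2]) for t in np.linspace(0,1,11)))
manip.set_joints(q2)
T=snap("top","t17"); print(stageplates(T,.2),manip.current_opening())
manip.movel((*tc,.09),o,speed=.12)
g=manip.movel((*tc,.071),o,speed=.02,guard=3); print(g,manip.current_ee_pos().round(4),manip.current_ft_force().round(2))
T=snap("top","t18"); print(stageplates(T))
manip.move_gripper(.03)
manip.movel((*(tc-.065*u(ys)),manip.current_ee_pos()[2]),o,speed=.08)
T=snap("top","t19"); print(stageplates(T),manip.current_time())
E
python3 -c "
import cv2
b=cv2.imread('pics/t17.png');a=cv2.imread('pics/t19.png')
cv2.imwrite('pics/v19.png',cv2.vconcat([cv2.resize(b[100:250,40:352],(624,300)),cv2.resize(a[100:250,40:352],(624,300))]))"
```

```text
[ 0.9   0.37  2.27  4.12  1.27 -0.41]
0.2000000000000002
[(array([-0.089 , -0.0215]), np.float32(-0.001), [92.86669158935547, 130.6237335205078]), (array([-0.0783, -0.159 ]), np.float32(0.0), [83.66552734375, 117.36324310302734])] 0.0031951102746730587
True [0.4768 0.3333 0.0725] [-0.71 -0.06  2.35]
[(array([-0.0732, -0.1303]), np.float32(0.0), [92.97705841064453, 130.42515563964844]), (array([-0.0898, -0.0224]), np.float32(-0.004), [93.02262878417969, 130.61817932128906])]
[(array([-0.0732, -0.1303]), np.float32(0.0), [92.97705841064453, 130.42515563964844]), (array([-0.0899, -0.0225]), np.float32(-0.004), [92.91748046875, 130.5736541748047])] 85.9
```

View pics/v19.png

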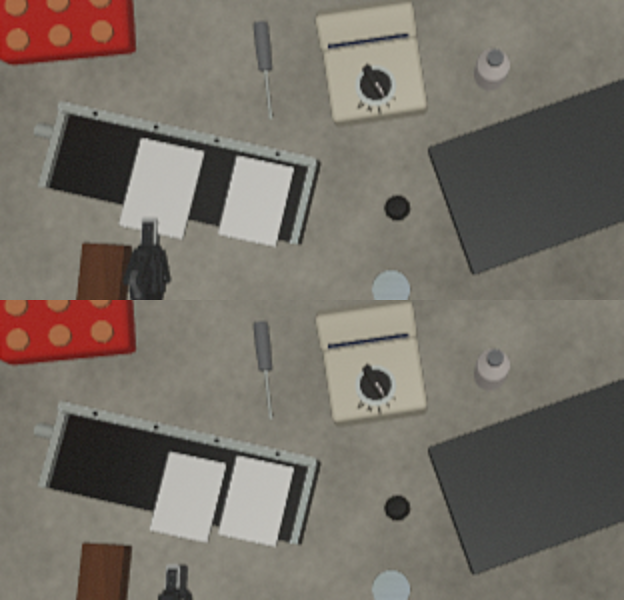

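```bash
python3 - 2>&1 <<'E' | grep -v -i -e warn -e return -e horiz
from h import *
e=manip.current_ee_pos(); manip.movel((e[0],e[1],.13),speed=.12)
push(-.022); 
push(-.13)
manip.set_joints([-0.2, 0.0, 1.613, -0, 1.5, -0.112])
T=snap("top","t20"); S=snap("side","s20"); print(stageplates(T),manip.current_time())
E
python3 -c "
import cv2
b=cv2.imread('pics/s20.png');a=cv2.imread('pics/t20.png')
cv2.imwrite('pics/v20.png',cv2.vconcat([cv2.resize(b[180:330,80:392],(624,300)),cv2.resize(a[100:250,40:352],(624,300))]))"
```

```text
q [ 0.54  0.14  1.86  0.    1.14 -0.81]
push True (np.float64(-0.14209797711559166), np.float64(-0.022257174406206955)) 0.06987778921941759 [-0.    0.4  -0.77]
q [ 0.38 -0.03  2.04  0.    1.13 -0.98]
push True (np.float64(-0.14307663029485024), np.float64(-0.13032673823741192)) 0.06982105311987208 [ 0.12 -0.73  0.28]
[(array([-0.0667, -0.1303]), np.float32(-0.002), [93.18587493896484, 130.4991455078125]), (array([-0.0667, -0.0224]), np.float32(0.004), [92.99855041503906, 128.9049072265625])] 101.0917
```

View pics/v20.png

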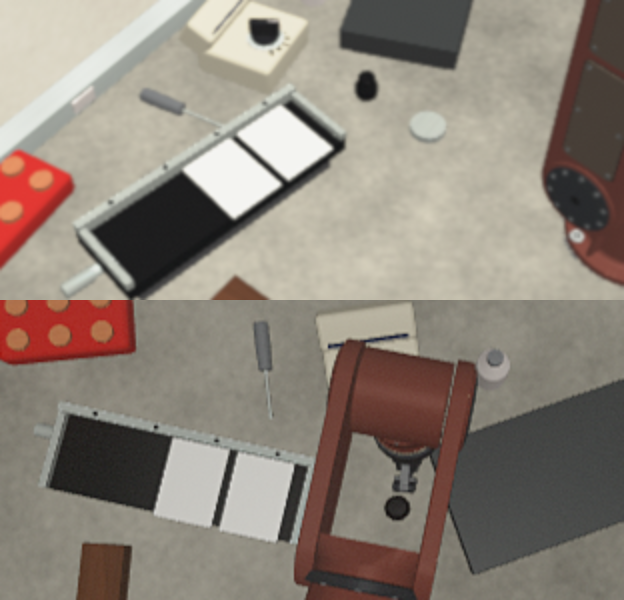

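```bash
python3 -c "
import cv2
a=cv2.imread('pics/t19.png');b=cv2.imread('pics/s20.png')
x=cv2.resize(a[98:166,194:258],None,fx=8,fy=8,interpolation=cv2.INTER_CUBIC);y=cv2.resize(b[178:222,180:228],None,fx=6,fy=6,interpolation=cv2.INTER_CUBIC)
cv2.imwrite('pics/v21.png',x);cv2.imwrite('pics/v22.png',y)"
```

```text
(no output)
```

View pics/v21.png

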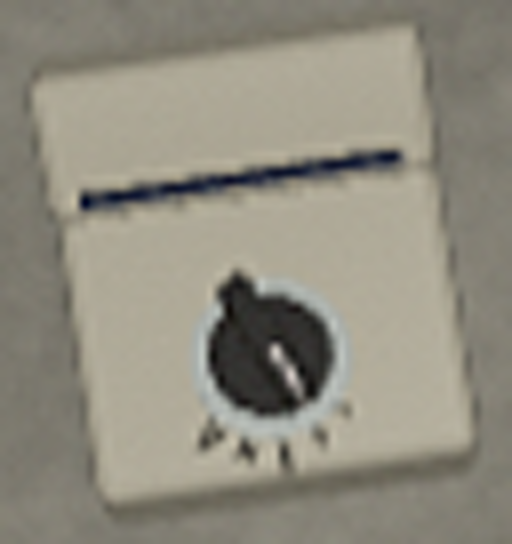

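View pics/v22.png

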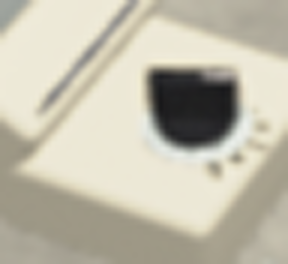

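```bash
python3 - 2>&1 <<'E' | grep -v -i -e warn -e return -e horiz
from h import *
T=snap("top");S=snap("side")
P=lambda x,y:((x+.5)/8-.5+194,(y+.5)/8-.5+98)
print("bar mid z.102",onz(T,P(270,340),.102),"disc .068",onz(T,P(271,354),.068))
s=((193.5)/6-.5+180,(71.5)/6-.5+178); print("side .102",onz(S,s,.102), tri(T,P(270,340),S,s))
a=onz(T,P(237,275),.102);b=onz(T,P(302,404),.102); print("bar yaw",np.arctan2(*(a-b)[1::-1]),np.linalg.norm(a-b))
a=onz(T,P(110,503),.055);b=onz(T,P(470,460),.055); print("box yaw",np.arctan2(*(a-b)[1::-1])-np.pi/2)
a=onz(T,P(83,201),.07);b=onz(T,P(400,158),.07); print("box yaw",np.arctan2(*(a-b)[1::-1])-np.pi/2)
for s in(1,-1):
  for j in(.51,.51-.4,.51-.8):
    k=manip.inverse_kinematics((.712,.021,.087),down(j+s*np.pi/2)); print(s,j,None if k is None else np.round(k,2))
E
```

```text
bar mid z.102 [0.70985681 0.01808247 0.102     ] disc .068 [0.71232775 0.0197963  0.068     ]
side .102 [0.71191528 0.02119132 0.102     ] (array([0.71185596, 0.01894702, 0.09978348]), np.float64(0.003157323448342708))
bar yaw 0.4611438696709359 0.058764876349913515
box yaw 0.11881709517220762
box yaw 0.1374616848717336
1 0.51 [-0.07  0.54  1.48 -0.    1.12 -2.15]
1 0.10999999999999999 [-0.07  0.54  1.48 -0.    1.12 -1.75]
1 -0.29000000000000004 [-0.07  0.54  1.48  0.    1.12 -1.35]
-1 0.51 [-0.07  0.54  1.48  0.    1.12  0.99]
-1 0.10999999999999999 [-0.07  0.54  1.48 -0.    1.12  1.39]
-1 -0.29000000000000004 [-0.07  0.54  1.48 -0.    1.12  1.79]
```

```bash
python3 - 2>&1 <<'E' | grep -v -i -e warn -e return -e horiz
from h import *
T=snap("top","t23"); print(stageplates(T))
c=(.711,.0195); s=-np.pi/2
manip.move_gripper(.04,40)
manip.goto((*c,.2),down(.51+s))
g=manip.movel((*c,.087),speed=.05,guard=6); print(g,manip.current_ee_pos().round(4))
if not g:
    manip.move_gripper(0,40); print(manip.current_opening(),manip.current_ft_force().round(2),manip.current_torque().round(2))
    for j in np.linspace(.51,.128-.4-.03,9)[1:]:
        manip.goto((*c,.087),down(j+s)); print(round(j,2),manip.current_torque().round(2)[2],manip.current_ft_force().round(1))
    manip.goto((*c,.087),down(.128-.4+s))
    manip.move_gripper(.04); print(manip.current_opening())
    manip.movel((*c,.22),speed=.1)
    manip.set_joints([-1.0, 0.0, 1.613, -0, 1.5, -0.112])
T=snap("top","t24");S=snap("side","s24"); print(stageplates(T),manip.current_time())
a=T["image"][:,:,::-1];b=S["image"][:,:,::-1]
cv2.imwrite("pics/v24.png",cv2.resize(a[98:166,194:258],None,fx=8,fy=8,interpolation=cv2.INTER_CUBIC))
E
```

```text
[(array([-0.0667, -0.1303]), np.float32(-0.002), [93.18587493896484, 130.4991455078125]), (array([-0.0669, -0.0224]), np.float32(0.004), [93.00128936767578, 128.4021759033203])]
False [0.7112 0.0195 0.0873]
0.013065643133722344 [0.29 0.46 0.74] [-0.04  0.05  0.03]
0.41 0.01 [-0.   0.6  1.3]
0.31 0.0 [-0.4  1.8  2.8]
0.21 -0.06 [-0.2  1.7  3.1]
0.1 0.1 [-1.   2.8  3.5]
0.0 0.03 [-1.3  4.7  3.4]
-0.1 -0.03 [-1.2  4.6  4.2]
-0.2 -0.12 [-1.2  5.   4.3]
-0.3 0.08 [-1.   4.8  4.6]
0.04027756238813568
[(array([-0.0667, -0.1303]), np.float32(0.0), [92.97705078125, 130.5046844482422]), (array([-0.067 , -0.0224]), np.float32(0.004), [92.99855041503906, 128.13580322265625])] 111.6083
```

View pics/v24.png

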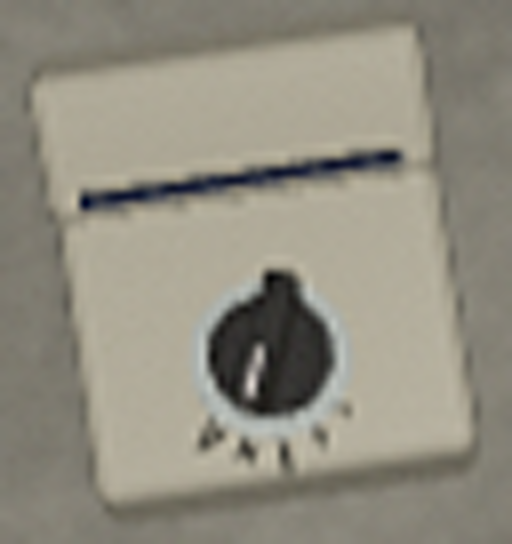

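View pics/t24.png

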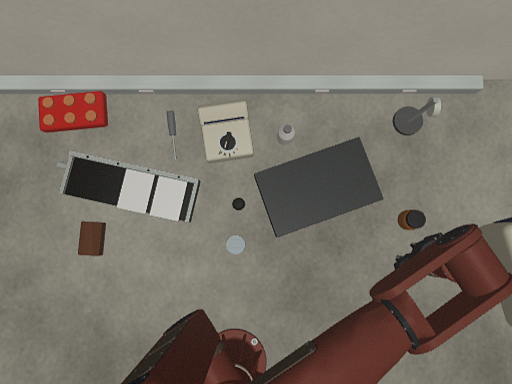

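```bash
python3 - 2>&1 <<'E' | grep -v -i -e warn -e return -e horiz
from h import *
T=snap("top")
for n in("t0" if 0 else "top0","t19","t24"):
    im=cv2.imread(f"pics/{n}.png").astype(int)
    # bar+disc dark region: weight darkness; white line: bright inside disc radius 6px of centre
    v,uu=np.mgrid[0:384,0:512]; r=np.hypot(uu-227.8,v-142.2); w=np.clip(im.min(2)-70,0,None)*(r<7.0)
    pts=np.array([onz(T,(a,b),.102)[:2] for a,b in zip(uu[w>0],v[w>0])]); ww=w[w>0]
    m=(pts*ww[:,None]).sum(0)/ww.sum(); C=np.cov(pts.T,aweights=ww); l,V=np.linalg.eigh(C); d=V[:,1]; d=d*np.sign(d[0])
    ang=np.arctan2(d[1],d[0]); cc=np.array([.711,.0195])-m
    # tail of bar: dark pixels beyond disc on far side
    w2=np.clip(110-im.max(2),0,None)*(r>7.5)*(r<13)*(v<142); a=(w2*uu).sum()/w2.sum();b=(w2*v).sum()/w2.sum()
    t=onz(T,(a,b),.102)[:2]; tm=t-m
    print(n,"line axis",round(ang,3),"centre->line",round(np.arctan2(cc[1],cc[0]),3),"tail-line",round(np.arctan2(tm[1],tm[0]),3))
E
```

```text
top0 line axis 0.508 centre->line 0.552 tail-line 0.682
t19 line axis 0.516 centre->line 0.554 tail-line 0.683
t24 line axis -0.176 centre->line -0.308 tail-line -0.116
```

Run:
```python
from h import *
print(manip.current_ee_pos(),stageplates(snap("top")),manip.current_time()); manip.job_done()
```

```text
[ 0.36365102 -0.4356162   0.36735071] [(array([-0.0677, -0.1304]), np.float32(-0.002), [93.06771850585938, 128.33755493164062]), (array([-0.067 , -0.0224]), np.float32(0.004), [92.99855041503906, 128.13580322265625])] 111.7083
the job is handed in; nothing more can be done
```

I loaded both plates that were present and turned the selector to four dots. I handed the job in at about 112 s; it gave no verdict.

- **Plates:** I drew each plate over the slab's near edge, gripped its end, turned it over in the air and laid it test face up on the stage. I then pushed it to the fence. The first plate was knocked about 5 cm along the stage after loading, so I pushed it back into its slot and against the fence again.
- **Selector:** it started at two dots. I turned it 0.8 rad clockwise with the gripper, released it and backed away.

**Last plate check (top view):** both plates are test face up, square to the fence within 0.005 rad, at x about -0.067 m. That reading is inside the band but about 2 mm from the nominal -0.065 m, and it depends on my own fence measurement. They are at y = -0.130 and -0.022 m, with about 13 mm between them. Both fence pushes stopped on force.

**Last selector check:** the three image estimates of how far the pointer turned disagreed, at 0.69, 0.80 and 0.86 rad. Their mean of 0.79 rad fits the four-dot mark, as does the gripper's angle when it let go. I had no direct reading of the selector angle.

The robot was clear of everything in the last picture, and I saw no bystander moved.

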